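# Change over the drying stand

## Task

The spatulas in the green drying stand are dry: pull each one out and stand it blade down in the metal tool cup. Only when no spatula is left in the stand, stand every wet white mixing tube that lies on the table upright in a well of the stand, pushed down to the bottom of the well; leave the jar and the brown bottle alone.

Things in the scene. Friction and masses are not known exactly. Their poses are not given: they have to be found in the camera images.
- stand: drying stand, fixed to the table: a green plastic block 44 mm (own x) by 206 mm (own y), its top 74 mm above the table, on a white base plate 74 x 216 mm, 10 mm high. Four square blind wells, 18 mm wide and 60 mm deep (floor 14 mm above the table), in a row along its own y, 55 mm apart. Origin: on the table under its centre; z up. It stands elsewhere, and turned, at every start
- cup: tool cup, fixed to the table: round aluminium tumbler with a black rubber band near its foot, 68 mm outside, 60 mm inside, 120 mm high, inner floor 6 mm above the table. Origin: on the table under its centre; z up. It stands elsewhere at every start
- jar: bystander: screw-lid jar with pink contents, 58 mm round, 66 mm high, loose; origin at the centre of its underside
- brown_bottle: bystander: brown bottle with black cap, 30 mm round, 58 mm high, loose; origin at the centre of its underside
- well_0 (a point): centre of the mouth (top face, 74 mm up) of the stand's well at own y = -82.5 mm
- tube_0_mid (a point): centre of a white plastic mixing tube (round rod 10 mm thick, 125 mm long, 30 g, with a blue square cap 10 x 10 x 9 mm on each end that keeps it from rolling; ends alike); own y runs along its length. At the start it lies on the table, its centre 5 mm up. A tall furnace stands right of the work (x > 0.45 m, y < -0.3 m). May be absent
- well_1 (a point): centre of the mouth (top face, 74 mm up) of the stand's well at own y = -27.5 mm
- tube_1_mid (a point): centre of a white plastic mixing tube (round rod 10 mm thick, 125 mm long, 30 g, with a blue square cap 10 x 10 x 9 mm on each end that keeps it from rolling; ends alike); own y runs along its length. At the start it lies on the table, its centre 5 mm up. A tall furnace stands right of the work (x > 0.45 m, y < -0.3 m). May be absent
- well_2 (a point): centre of the mouth (top face, 74 mm up) of the stand's well at own y = 27.5 mm
- tube_2_mid (a point): centre of a white plastic mixing tube (round rod 10 mm thick, 125 mm long, 30 g, with a blue square cap 10 x 10 x 9 mm on each end that keeps it from rolling; ends alike); own y runs along its length. At the start it lies on the table, its centre 5 mm up. A tall furnace stands right of the work (x > 0.45 m, y < -0.3 m). May be absent
- well_3 (a point): centre of the mouth (top face, 74 mm up) of the stand's well at own y = 82.5 mm
- tube_3_mid (a point): centre of a white plastic mixing tube (round rod 10 mm thick, 125 mm long, 30 g, with a blue square cap 10 x 10 x 9 mm on each end that keeps it from rolling; ends alike); own y runs along its length. At the start it lies on the table, its centre 5 mm up. A tall furnace stands right of the work (x > 0.45 m, y < -0.3 m). May be absent
- spatula_0_grip (a point): middle of the black handle of a mixing spatula, 189 mm long, 40 g: one half a round handle 95 mm long, 12 mm thick, the other a steel blade 95 x 12 (own x) x 2 mm on the same axis. Own y points along it to the handle end, 47 mm from this point. At the start blade down in a well, leaning on its rim 0.26 (up to 0.3) rad along the row, handle end 200 mm above the table. May be absent
- spatula_0_tip (a point): tip of the blade of the same spatula, 141 mm from the middle of the handle; axes as there
- spatula_1_grip (a point): middle of the black handle of a mixing spatula, 189 mm long, 40 g: one half a round handle 95 mm long, 12 mm thick, the other a steel blade 95 x 12 (own x) x 2 mm on the same axis. Own y points along it to the handle end, 47 mm from this point. At the start blade down in a well, leaning on its rim 0.26 (up to 0.3) rad along the row, handle end 200 mm above the table. May be absent
- spatula_1_tip (a point): tip of the blade of the same spatula, 141 mm from the middle of the handle; axes as there
- spatula_2_grip (a point): middle of the black handle of a mixing spatula, 189 mm long, 40 g: one half a round handle 95 mm long, 12 mm thick, the other a steel blade 95 x 12 (own x) x 2 mm on the same axis. Own y points along it to the handle end, 47 mm from this point. At the start blade down in a well, leaning on its rim 0.26 (up to 0.3) rad along the row, handle end 200 mm above the table. May be absent
- spatula_2_tip (a point): tip of the blade of the same spatula, 141 mm from the middle of the handle; axes as there
Not all that is in view belongs to the job. Leave any purple look-alike of the part that bears tube_3_mid alone.

How it is judged:
On the way:
1. every spatula stands blade down in the tool cup (horizontal distance between each of spatula_0_tip, spatula_1_tip, spatula_2_tip and cup below 0.034 m and height (world z) of each of spatula_0_tip, spatula_1_tip, spatula_2_tip below 0.035 m and angle between each of spatula_0_tip, spatula_1_tip, spatula_2_tip's own y axis and vertical below 0.6 rad), for 0.2 s.
At the end, for the whole second after the job is handed in: Spatulas: in the cup, tip within 34 mm of its axis and under 35 mm up, handle up, within 0.6 rad of vertical. Tubes: in wells, centre within 18 mm of a well's axis and 60 to 88 mm up, within 0.26 rad of vertical. Absent ones do not count (all of step 1 and (horizontal distance between tube_0_mid and well_0 below 0.018 m or horizontal distance between tube_0_mid and well_1 below 0.018 m or horizontal distance between tube_0_mid and well_2 below 0.018 m or horizontal distance between tube_0_mid and well_3 below 0.018 m) and height (world z) of tube_0_mid between 0.06 and 0.088 m and (angle between tube_0_mid's own y axis and vertical below 0.26 rad or angle between tube_0_mid's own y axis and vertical above 2.88 rad) and (horizontal distance between tube_1_mid and well_0 below 0.018 m or horizontal distance between tube_1_mid and well_1 below 0.018 m or horizontal distance between tube_1_mid and well_2 below 0.018 m or horizontal distance between tube_1_mid and well_3 below 0.018 m) and height (world z) of tube_1_mid between 0.06 and 0.088 m and (angle between tube_1_mid's own y axis and vertical below 0.26 rad or angle between tube_1_mid's own y axis and vertical above 2.88 rad) and (horizontal distance between tube_2_mid and well_0 below 0.018 m or horizontal distance between tube_2_mid and well_1 below 0.018 m or horizontal distance between tube_2_mid and well_2 below 0.018 m or horizontal distance between tube_2_mid and well_3 below 0.018 m) and height (world z) of tube_2_mid between 0.06 and 0.088 m and (angle between tube_2_mid's own y axis and vertical below 0.26 rad or angle between tube_2_mid's own y axis and vertical above 2.88 rad) and (horizontal distance between tube_3_mid and well_0 below 0.018 m or horizontal distance between tube_3_mid and well_1 below 0.018 m or horizontal distance between tube_3_mid and well_2 below 0.018 m or horizontal distance between tube_3_mid and well_3 below 0.018 m) and height (world z) of tube_3_mid between 0.06 and 0.088 m and (angle between tube_3_mid's own y axis and vertical below 0.26 rad or angle between tube_3_mid's own y axis and vertical above 2.88 rad)); the robot touches nothing.
It fails at once if a wet tube stands in the stand while a dry spatula is still in it ((((horizontal distance between spatula_0_tip and well_0 below 0.02 m or horizontal distance between spatula_0_tip and well_1 below 0.02 m or horizontal distance between spatula_0_tip and well_2 below 0.02 m or horizontal distance between spatula_0_tip and well_3 below 0.02 m) and height (world z) of spatula_0_tip below 0.06 m) or ((horizontal distance between spatula_1_tip and well_0 below 0.02 m or horizontal distance between spatula_1_tip and well_1 below 0.02 m or horizontal distance between spatula_1_tip and well_2 below 0.02 m or horizontal distance between spatula_1_tip and well_3 below 0.02 m) and height (world z) of spatula_1_tip below 0.06 m) or ((horizontal distance between spatula_2_tip and well_0 below 0.02 m or horizontal distance between spatula_2_tip and well_1 below 0.02 m or horizontal distance between spatula_2_tip and well_2 below 0.02 m or horizontal distance between spatula_2_tip and well_3 below 0.02 m) and height (world z) of spatula_2_tip below 0.06 m)) and (((horizontal distance between tube_0_mid and well_0 below 0.018 m or horizontal distance between tube_0_mid and well_1 below 0.018 m or horizontal distance between tube_0_mid and well_2 below 0.018 m or horizontal distance between tube_0_mid and well_3 below 0.018 m) and height (world z) of tube_0_mid between 0.06 and 0.088 m and (angle between tube_0_mid's own y axis and vertical below 0.26 rad or angle between tube_0_mid's own y axis and vertical above 2.88 rad)) or ((horizontal distance between tube_1_mid and well_0 below 0.018 m or horizontal distance between tube_1_mid and well_1 below 0.018 m or horizontal distance between tube_1_mid and well_2 below 0.018 m or horizontal distance between tube_1_mid and well_3 below 0.018 m) and height (world z) of tube_1_mid between 0.06 and 0.088 m and (angle between tube_1_mid's own y axis and vertical below 0.26 rad or angle between tube_1_mid's own y axis and vertical above 2.88 rad)) or ((horizontal distance between tube_2_mid and well_0 below 0.018 m or horizontal distance between tube_2_mid and well_1 below 0.018 m or horizontal distance between tube_2_mid and well_2 below 0.018 m or horizontal distance between tube_2_mid and well_3 below 0.018 m) and height (world z) of tube_2_mid between 0.06 and 0.088 m and (angle between tube_2_mid's own y axis and vertical below 0.26 rad or angle between tube_2_mid's own y axis and vertical above 2.88 rad)) or ((horizontal distance between tube_3_mid and well_0 below 0.018 m or horizontal distance between tube_3_mid and well_1 below 0.018 m or horizontal distance between tube_3_mid and well_2 below 0.018 m or horizontal distance between tube_3_mid and well_3 below 0.018 m) and height (world z) of tube_3_mid between 0.06 and 0.088 m and (angle between tube_3_mid's own y axis and vertical below 0.26 rad or angle between tube_3_mid's own y axis and vertical above 2.88 rad)))).
It fails at once if the jar or the brown bottle is moved more than 30 mm (distance of any of jar, brown_bottle from where it was at the start of the episode above 0.03 m).
Of tube_0, tube_1, tube_2, tube_3 only 3 to 4 are there at a start; the rules pass over those that are not, and their reading is None.
Of spatula_0, spatula_1, spatula_2 only 2 to 3 are there at a start; the rules pass over those that are not, and their reading is None.
At some moment in a run one of tube_0, tube_1, tube_2 may be knocked a few centimetres aside while the robot is not near it.
It also fails if it takes over 210 s, if anything falls off the work surface, if the arm or the gripper's body presses on something with over 40 N, if the wrist force passes 120 N, or if a joint passes its speed limit or range.

## Robot

A 6-joint arm with a two-finger parallel gripper is mounted at the origin on a cart in front of the work surface, level with it; the furniture and walls round the work are solid. World frame = base frame: x ahead of the robot, y to its left, z up, the work surface at z = 0. Lengths are in m, angles in rad, forces in N, time in s.
With the tool pointing down it reaches from about 0.35 to 0.775 m from the base axis. Payload 7.3 kg.
Tool frame: the origin (TCP) lies at the very end of the fingers, on their centre line; the grasp point (between the pads) lies 19 mm behind it; z points along the fingers, y is the line along which they close (so a half turn about z gives the same grasp; the last joint's range is limited). The gripper opens to 92 mm and grips with 3 to 60 N. Pads are 19 mm wide; open, the fingers measure 130 mm over their backs; the gripper's body (75 mm by 190 mm) begins 47 mm behind the grasp point.
Start: joints at [-1.341, 0.342, 1.524, -0, 1.275, -0.146], TCP at [0.193, -0.488, 0.227] pointing down, gripper open.
Joint ranges: [-2.53, 2.53], [-0.77, 2.02], [0.04, 2.7], [-1, 4.14], [0.28, 2.66], [-3.11, 3.11]. Speed limits (rad/s): [2.57, 2.57, 3.14, 3.14, 3.14, 3.14].

## Interface

Orientations are given as [roll, pitch, yaw] about the fixed x, y, z axes, in that order (R = Rz(yaw) Ry(pitch) Rx(roll)).
In Python, from cell import robot, read_camera, get_calibration gives the robot as it stands. The module is installed in compiled form; this text tells all that it offers.
- The arm moves only by the tool send_rows, never from a script. Its argument "plan" is a list of rows, each a list of 2 entries, a list of its own where there are three numbers: the shift along the tool's x, y, z as a fraction of full scale, then the turn, a rotation vector about the tool's x, y, z as a fraction of full scale. A call has exactly 10 rows; each row shifts and turns the commanded pose from where the row before left it, along the tool's axes as they then stand; what a row does not reach is not made up. Full scale, the value 1, is 0.025 m for a shift and 90 degrees for a turn. A row lasts 1/8 s, in which the tool goes at most 62.5 mm and 10.7 degrees, less where a joint would pass 70% of its speed; a pose out of reach is approached as far as the arm can. A call with a number of a shift or a turn outside -1 to 1 is refused whole. A call with a gripper value outside its range is refused whole. "gripper" is the opening, from -1 (shut) to 1 (fully open), so that 0 is half open, set as the call begins (left out, the last holds). The fingers move at their own pace and stop on an object; "force" is the grip in N (left out, the last holds). Time passes only in rows, so rows that do not move let the fingers close, or fill a call up. It gives the time, the measured TCP pose, the force, the opening and the grip force at its end, in the units of the state.
- robot.observe(): the state, without advancing time (a new reading comes with each control period).
- read_camera(name): name is "scene" or "top" or "wrist"; returns (picture, depth): 384x512x3 uint8, blue, green, red; 384x512 float32, m along the optical axis (not along the pixel's ray), 0 where there is no reading.
- get_calibration(name): a dict with "intrinsics" (3x3 intrinsics, pixels), "rvec" (rotation vector, rad) and "tvec" (3), from world to camera coordinates, as OpenCV has them. Camera axes: x right, y down, z forward; pixel columns grow to the right and rows downward; lengths in m; the calibration is good to about 2 mm. A picture is of the moment at which its call begins: read the wrist's pose just before it. get_calibration takes no time and is no camera call; for the wrist camera it gives the pose at the moment of the call.
- robot.hand_in(): hands the job in; it is judged then, once.
The state is a dict: "time": time; "qpos": joint angles; "qvel": joint speeds; "joint_efforts": joint torques, N m; "tool_pos": TCP position; "tool_rot": TCP orientation; "contact_force": force on the tool from outside, world axes, zero at the start; "torque": the same for the moment, N m; "opening": finger opening in m; "grip_force": force on a finger pad.
Only numpy, scipy, OpenCV 4.12 (cv2) and the standard library are available. Lean on these libraries where they do the work, as an engineer would, in place of code of your own. Each camera call takes 0.05 s, during which the arm holds its last target. There are 200 camera calls.

## Working session

There is one attempt and no reset: what is moved stays moved. The work goes in short steps, Python scripts to look and compute and a tool call to move; the robot and the scene stay as the last step left them, time stands still between calls to the robot, and variables do not carry over. Pictures are saved under pics/ and viewed, at most 14 in all, crops included, and the job is handed in when it is done.

Besides the shell and the picture viewer there is one more tool, called after "Emit:" as name([rows], argument=value, ...), one row to a line, values as JSON. send_rows: Moves the arm, as the interface text tells. Shift numbers are shares of 0.025 m and turn numbers shares of 90 degrees, none past 1 either way. Its arguments: {"type":"object","properties":{"plan":{"type":"array"},"gripper":{"type":"number"},"force":{"type":"number"}},"required":["plan"]}

```bash
mkdir -p pics; ls
python3 - <<'E'
from cell import robot, read_camera, get_calibration
import cv2,numpy as np
print(robot.observe())
for n in ("scene","top"):
    p,d=read_camera(n); cv2.imwrite(f"pics/{n}0.png",p); np.save(f"pics/{n}0.npy",d); c=get_calibration(n)
    R=cv2.Rodrigues(np.array(c["rvec"]))[0]; print(n,c["intrinsics"], (-R.T@np.array(c["tvec"]).reshape(3)).round(3), R.round(3).tolist())
E
```

```text
pics
{'time': 0.0, 'qpos': array([-1.34100295e+00,  3.42715968e-01,  1.52499434e+00, -9.52537570e-07,
        1.27540623e+00, -1.46007101e-01]), 'qvel': array([ 0.00138774,  0.00174832, -0.00048343,  0.00061914, -0.00105377,
        0.00017173]), 'joint_efforts': array([-1.98570298e-03, -4.31247675e+01, -2.44218439e+01,  7.17400247e-02,
        5.59888990e-02, -8.35908418e-05]), 'tool_pos': array([ 0.19260908, -0.48796265,  0.22605639]), 'tool_rot': array([-3.14008485e+00, -2.20807775e-04,  3.75800588e-01]), 'contact_force': array([-0.36158284, -0.05898086, -0.01405097]), 'torque': array([-0.00548059,  0.04714203, -0.01472428]), 'grip_force': 0.0, 'opening': 0.09171743926461688}
scene [[380.49083462   0.         252.05341222]
 [  0.         380.49083462 192.61629192]
 [  0.           0.           1.        ]] [0.21  0.621 0.835] [[-0.887, -0.462, -0.014], [-0.321, 0.639, -0.699], [0.332, -0.615, -0.715]]
top [[463.17172972   0.         255.35801934]
 [  0.         463.17172972 190.77977796]
 [  0.           0.           1.        ]] [0.379 0.02  1.406] [[0.001, -1.0, -0.006], [-0.992, -0.0, -0.123], [0.123, 0.007, -0.992]]
```

View pics/scene0.png

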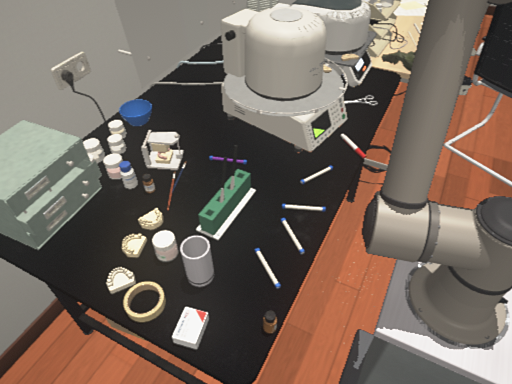

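View pics/top0.png

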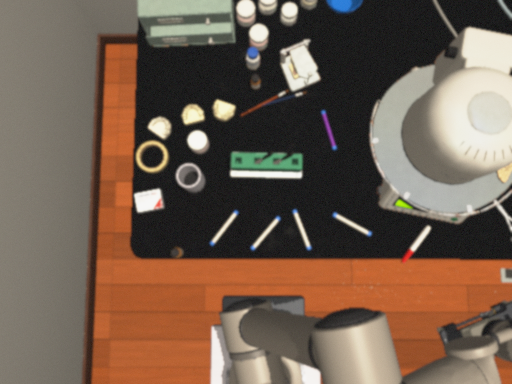

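The scene view shows the green stand at (225,203), the cup at (198,260), three spatula handles in the stand around (225,185), (233,187) and (243,175), and four white tubes with blue caps at (317,174), (304,208), (292,236), (267,268). The purple look-alike is at (228,160), and a red/white pen at (360,150) is not part of the job. The top view shows the same tubes at (351,224), (302,229), (265,232), (224,228), with the purple one at (328,130).

```bash
cat > h.py <<'E'
from cell import robot, read_camera, get_calibration
import cv2,numpy as np
from scipy.spatial.transform import Rotation as Ro
def cal(n):
    c=get_calibration(n); R=cv2.Rodrigues(np.array(c["rvec"]))[0]
    return np.array(c["intrinsics"]),R,np.array(c["tvec"]).reshape(3)
def ray(C,uv):
    K,R,t=C; uv=np.atleast_2d(uv).astype(float)
    d=np.c_[(uv[:,0]-K[0,2])/K[0,0],(uv[:,1]-K[1,2])/K[1,1],np.ones(len(uv))]@R
    return -R.T@t,d
def onz(C,uv,z):
    o,d=ray(C,uv); return o+d*((z-o[2])/d[:,2])[:,None]
def cloud(C,d):
    v,u=np.mgrid[0:d.shape[0],0:d.shape[1]]; o,r=ray(C,np.c_[u.ravel(),v.ravel()])
    P=o+r*d.ravel()[:,None]; return P.reshape(*d.shape,3)
def proj(C,P):
    K,R,t=C; p=(np.atleast_2d(P)@R.T+t)@K.T; return p[:,:2]/p[:,2:]
def rot(s): return Ro.from_euler('xyz',s["tool_rot"])
def local(s,P): return rot(s).inv().apply(np.atleast_2d(P)-s["tool_pos"])
def tubes(C,p,zc=.0095,zw=.005,maxlen=.16):
    """pairs of blue caps joined by white -> centre, yaw"""
    h=cv2.cvtColor(p,cv2.COLOR_BGR2HSV)
    m=cv2.inRange(h,(98,110,60),(125,255,255))
    n,_,st,ce=cv2.connectedComponentsWithStats(m)
    c=[ce[i] for i in range(1,n) if st[i,4]>=3]; out=[]
    for i in range(len(c)):
        for j in range(i):
            P=onz(C,[c[i],c[j]],zw); L=np.linalg.norm(P[0]-P[1])
            mid=((c[i]+c[j])/2).astype(int)
            w=p[mid[1]-1:mid[1]+2,mid[0]-1:mid[0]+2].reshape(-1,3)
            if .09<L<.15 and w.min(1).max()>140:
                v=P[0]-P[1]; out.append((P.mean(0).round(4),round(np.arctan2(v[1],v[0]),3),round(L,4),mid))
    return out
E
python3 - <<'E'
from h import *
C=cal("top"); p=cv2.imread("pics/top0.png"); d=np.load("pics/top0.npy"); P=cloud(C,d)
S=cal("scene"); ps=cv2.imread("pics/scene0.png"); ds=np.load("pics/scene0.npy"); PS=cloud(S,ds)
for t in tubes(C,p): print("top",t)
for t in tubes(S,ps): print("sc",t)
for nm,img,PP in(("top",p,P),("sc",ps,PS)):
    h=cv2.cvtColor(img,cv2.COLOR_BGR2HSV); m=cv2.inRange(h,(65,90,40),(90,255,255))
    m=(m>0)&(np.abs(PP[...,2]-.074)<.012)
    print(nm,m.sum()); r=cv2.minAreaRect(PP[m][:,:2].astype(np.float32)); print(r, cv2.boxPoints(r).round(3).tolist(),PP[m][:,2].mean())
    m=(np.abs(PP[...,2]-.12)<.006)&(PP[...,0]>.3)&(PP[...,0]<.6)&(abs(PP[...,1]-.19)<.1)
    q=PP[m]; print("cup",len(q),q.mean(0) if len(q) else 0, cv2.minEnclosingCircle(q[:,:2].astype(np.float32)) if len(q) else 0)
print([ (u,P[v,u].round(3).tolist()) for u,v in((198,142),(177,252),(255,82),(190,177))])
a=cv2.resize(p[120:280,130:390],None,fx=2.9,fy=2.9,interpolation=cv2.INTER_CUBIC)
b=cv2.resize(ps[140:300,170:300],None,fx=3.5,fy=3.5,interpolation=cv2.INTER_CUBIC)
cv2.imwrite("pics/c1.png",b)
W=get_calibration("wrist"); R=cv2.Rodrigues(np.array(W["rvec"]))[0]; s=robot.observe()
print(W["intrinsics"][0],"cam in tool",local(s,-R.T@np.array(W["tvec"]).reshape(3)).round(3),(rot(s).as_matrix().T@R.T).round(3).tolist())
E
```

```text
top (array([ 0.4518, -0.2624,  0.005 ]), np.float64(-2.072), np.float64(0.123), array([351, 223]))
top (array([0.4406, 0.1247, 0.005 ]), np.float64(2.497), np.float64(0.1229), array([223, 227]))
top (array([ 0.4252, -0.0006,  0.005 ]), np.float64(2.428), np.float64(0.1233), array([265, 232]))
top (array([ 0.4354, -0.1106,  0.005 ]), np.float64(-2.784), np.float64(0.1238), array([301, 229]))
sc (array([ 0.4504, -0.2624,  0.005 ]), np.float64(1.054), np.float64(0.1184), array([316, 173]))
sc (array([ 0.4336, -0.1094,  0.005 ]), np.float64(-2.771), np.float64(0.1184), array([303, 206]))
sc (array([ 0.424 , -0.0018,  0.005 ]), np.float64(2.434), np.float64(0.1184), array([292, 234]))
sc (array([0.4397, 0.1238, 0.005 ]), np.float64(2.49), np.float64(0.119), array([267, 266]))
top 789
((0.6325421333312988, -0.003074139356613159), (0.20433081686496735, 0.044654857367277145), 88.73277282714844) [[0.6079999804496765, -0.10499999672174454], [0.652999997138977, -0.10599999874830246], [0.6570000052452087, 0.0989999994635582], [0.6119999885559082, 0.10000000149011612]] 0.0731687142682431
cup 76 [0.57173629 0.21636575 0.11880185] ((0.582821786403656, 0.2169477790594101), 0.03395088016986847)
sc 441
((0.63062584400177, -0.0010027289390563965), (0.20367620885372162, 0.04223039373755455), 88.42967987060547) [[0.6069999933242798, -0.10199999809265137], [0.6489999890327454, -0.10300000011920929], [0.6549999713897705, 0.10000000149011612], [0.6119999885559082, 0.10100000351667404]] 0.072784011180654
cup 126 [0.56887934 0.22175666 0.11771951] ((0.5801252126693726, 0.22033008933067322), 0.03442396596074104)
[(198, [0.69, 0.198, 0.066]), (177, [0.367, 0.255, 0.058]), (255, [0.88, 0.03, 0.049]), (190, [0.592, 0.227, 0.02])]
[344.30731311   0.         255.36636487] cam in tool [[ 0.069 -0.001 -0.159]] [[-0.001, -0.966, -0.258], [1.0, -0.001, 0.001], [-0.001, -0.258, 0.966]]
```

View pics/c1.png

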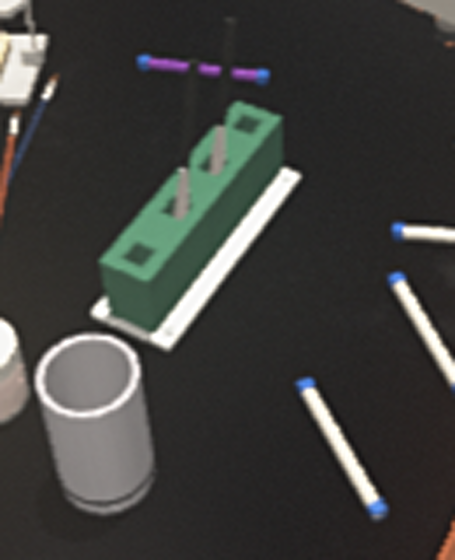

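The enlarged crop shows the cup at lower left and two spatulas in the stand's two middle wells (blades at crop (181,190) and (218,148)); the outer wells are empty. Candidates for tubes: the four white ones with blue caps fit, while the purple one at scene (228,160) is the look-alike and the red/white pen has no blue caps. I'll turn the tool to yaw 90° and go up for a close wrist view.

Emit:
send_rows([
  [[0, 0, -0.7], [0, 0, -0.11]],
  [[0, 0, -0.7], [0, 0, -0.11]],
  [[0, 0, -0.7], [0, 0, -0.11]],
  [[0, 0, -0.7], [0, 0, -0.11]],
  [[0, 0, -0.7], [0, 0, -0.11]],
  [[0, 0, -0.7], [0, 0, -0.11]],
  [[0, 0, -0.7], [0, 0, -0.102]],
  [[0.5, 0, -0.7], [0, 0, 0]],
  [[1, 0, -0.7], [0, 0, 0]],
  [[1, 0.5, -0.7], [0, 0, 0]],
], gripper=1)

```text
time: 1.35
tool_pos: [0.2047, -0.4244, 0.4024]
tool_rot: [-3.141, -0.001, 1.568]
contact_force: [-0.2, 0.1, 0.6]
opening: 0.0919
grip_force: 0.0
```

Emit:
send_rows([
  [[1, 1, 0], [0, 0, 0]],
  [[1, 1, 0], [0, 0, 0]],
  [[1, 1, 0], [0, 0, 0]],
  [[1, 1, 0], [0, 0, 0]],
  [[1, 1, 0], [0, 0, 0]],
  [[1, 1, 0], [0, 0, 0]],
  [[1, 1, 0], [0, 0, 0]],
  [[1, 1, 0], [0, 0, 0]],
  [[1, 1, 0], [0, 0, 0]],
  [[1, 1, 0], [0, 0, 0]],
])

```text
time: 2.6
tool_pos: [0.4547, -0.1738, 0.402]
tool_rot: [-3.141, -0.0, 1.569]
contact_force: [0.4, -0.4, 0.4]
opening: 0.0918
grip_force: 0.0
```

Emit:
send_rows([
  [[1, 1, 0], [0, 0, 0]],
  [[1, 1, 0], [0, 0, 0]],
  [[1, 1, 0], [0, 0, 0]],
  [[1, 1, 0], [0, 0, 0]],
  [[0.5, 0, 0], [0, 0, 0]],
  [[0, 0, 0], [0, 0, 0]],
  [[0, 0, 0], [0, 0, 0]],
  [[0, 0, 0], [0, 0, 0]],
  [[0, 0, 0], [0, 0, 0]],
  [[0, 0, 0], [0, 0, 0]],
])

```text
time: 3.85
tool_pos: [0.5543, -0.063, 0.4017]
tool_rot: [3.142, 0.0, 1.572]
contact_force: [-0.7, 0.1, -0.6]
opening: 0.0918
grip_force: 0.0
```

Run:
```python
from h import *
C=cal("wrist"); p,d=read_camera("wrist"); cv2.imwrite("pics/w1.png",p); np.save("pics/w1.npy",d); P=cloud(C,d)
for t in tubes(C,p): print(t)
h=cv2.cvtColor(p,cv2.COLOR_BGR2HSV); m=(cv2.inRange(h,(65,90,30),(90,255,255))>0)&(abs(P[...,2]-.074)<.008)
r=cv2.minAreaRect(P[m][:,:2].astype(np.float32)); print("stand",r,P[m][:,2].mean())
m=(abs(P[...,2]-.119)<.005)&(abs(P[...,0]-.58)<.06)&(abs(P[...,1]-.22)<.06)
print("cup",m.sum(),cv2.minEnclosingCircle(P[m][:,:2].astype(np.float32)))
m=(P[...,2]>.085)&(P[...,2]<.23)&(abs(P[...,0]-.632)<.06)&(abs(P[...,1])<.11)
n,l,st,ce=cv2.connectedComponentsWithStats(m.astype(np.uint8))
for i in range(1,n):
    if st[i,4]<15: continue
    q=P[l==i]; 
    for a,b in((.085,.105),(.105,.135),(.135,.165),(.165,.19),(.19,.23)):
        k=(q[:,2]>=a)&(q[:,2]<b)
        if k.sum()>3: print(i,st[i,4],k.sum(),np.median(q[k],0).round(4))
```

```text
(array([4.228e-01, 1.000e-04, 5.000e-03]), np.float64(-0.709), np.float64(0.1205), array([170,  97]))
(array([ 0.4319, -0.108 ,  0.005 ]), np.float64(-2.73), np.float64(0.1209), array([181, 165]))
(array([ 0.4338, -0.1134,  0.005 ]), np.float64(-2.824), np.float64(0.1206), array([182, 168]))
stand ((0.6315791606903076, 0.059216536581516266), (0.08378633111715317, 0.04423774778842926), 86.03559112548828) 0.07414877718303149
cup 0 ((0.0, 0.0), 0.0)
1 313 22 [0.6309 0.0134 0.0901]
1 313 45 [0.6296 0.0082 0.1235]
1 313 72 [6.289e-01 5.000e-04 1.517e-01]
1 313 100 [ 0.6291 -0.0066  0.1771]
1 313 74 [ 0.6307 -0.014   0.195 ]
2 362 30 [ 0.6302 -0.0419  0.0919]
2 362 56 [ 0.6287 -0.0471  0.1241]
2 362 93 [ 0.6284 -0.0541  0.1522]
2 362 114 [ 0.6282 -0.0617  0.1779]
2 362 69 [ 0.6296 -0.0688  0.1948]
```

View pics/w1.png

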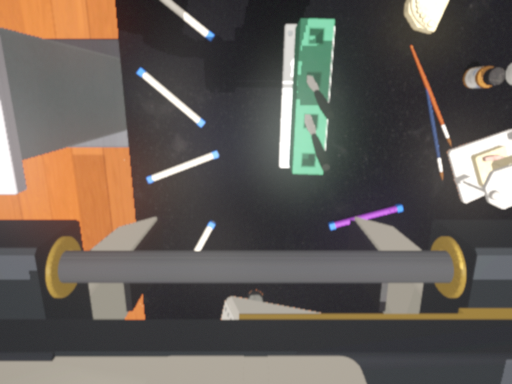

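The wrist view shows the stand around (313,95) with both spatulas' black handles leaning toward -y (down in the picture), wells at (318,37), (312,83), (309,122), (307,160). The tubes are at left and the purple one is at (366,217). The measured lean is 0.26 rad and the handle end about 0.2 m high, which fits. I'll grasp the +y spatula first, with the tool tilted along it.

Emit:
send_rows([
  [[0.195, 0.39, 0.855], [0, 0, 0]],
  [[0.195, 0.39, 0.855], [0, 0, 0]],
  [[0.195, 0.39, 0.855], [0, 0, 0]],
  [[0.195, 0.39, 0.855], [0, 0, 0]],
  [[0.195, 0.39, 0.855], [0, 0, 0]],
  [[0.195, 0.39, 0.855], [0, 0, 0]],
  [[0.195, 0.39, 0.855], [0, 0, 0]],
  [[0.195, 0.39, 0.855], [0, 0, 0]],
  [[0, 0, 0], [0, 0.081, 0]],
  [[0, 0, 0], [0, 0.081, 0]],
])

```text
time: 5.15
tool_pos: [0.6327, -0.0227, 0.2304]
tool_rot: [3.141, -0.258, 1.574]
contact_force: [0.2, 0.2, -0.2]
opening: 0.0921
grip_force: 0.0
```

Emit:
send_rows([
  [[0, 0, 0], [0, 0, 0]],
  [[0, 0, 0], [0, 0, 0]],
  [[0, 0, 0.6], [0, 0, 0]],
  [[0, 0, 0.6], [0, 0, 0]],
  [[0, 0, 0.6], [0, 0, 0]],
  [[0, 0, 0.5], [0, 0, 0]],
  [[0, 0, 0.5], [0, 0, 0]],
  [[0, 0, 0.4], [0, 0, 0]],
  [[0, 0, 0], [0, 0, 0]],
  [[0, 0, 0], [0, 0, 0]],
])

```text
time: 6.4
tool_pos: [0.6326, -0.0036, 0.1537]
tool_rot: [3.141, -0.254, 1.573]
contact_force: [1.3, 0.2, -0.6]
opening: 0.0918
grip_force: 0.0
```

Run:
```python
from h import *
s=robot.observe(); print(s["tool_pos"].round(4),s["tool_rot"].round(3))
C=cal("wrist"); p,d=read_camera("wrist"); cv2.imwrite("pics/w2.png",p); np.save("pics/w2.npy",d); P=cloud(C,d)
h=cv2.cvtColor(p,cv2.COLOR_BGR2HSV)
m=(abs(P[...,2]-.119)<.004)&(abs(P[...,0]-.58)<.06)&(abs(P[...,1]-.22)<.06)
print("cup",m.sum(),cv2.minEnclosingCircle(P[m][:,:2].astype(np.float32)) if m.any() else 0)
# w1 wells from untilted view: handled with saved calibration absent -> use current view
g=(cv2.inRange(h,(65,90,30),(90,255,255))>0)
m=g&(abs(P[...,2]-.074)<.006); print(m.sum(),cv2.minAreaRect(P[m][:,:2].astype(np.float32)) if m.any() else 0)
```

```text
[ 0.6326 -0.0036  0.1537] [ 3.141 -0.254  1.573]
cup 0 0
1773 ((0.6330844759941101, 0.013196572661399841), (0.17582401633262634, 0.04360362887382507), 89.13057708740234)
```

View pics/w2.png

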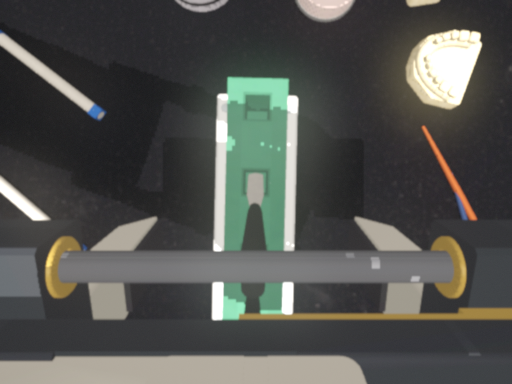

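The handle (column 255, rows 200–300) lies centred between the open fingers. The well opening is at (258,105) and the cup edge at (203,2).

Emit:
send_rows([
  [[0, 0, 0], [0, 0, 0]],
  [[0, 0, 0], [0, 0, 0]],
  [[0, 0, 0], [0, 0, 0]],
  [[0, 0, 0], [0, 0, 0]],
  [[0, 0, 0], [0, 0, 0]],
  [[0, 0, 0], [0, 0, 0]],
  [[0, 0, 0], [0, 0, 0]],
  [[0, 0, 0], [0, 0, 0]],
  [[0, 0, -0.2], [0, 0, 0]],
  [[0, 0, -0.4], [0, 0, 0]],
], gripper=-1, force=25)

```text
time: 7.7
tool_pos: [0.6321, -0.0072, 0.168]
tool_rot: [-3.141, -0.255, 1.573]
contact_force: [-0.0, 0.1, -0.6]
opening: 0.0117
grip_force: 25.0
```

Emit:
send_rows([
  [[0, 0, -0.6], [0, 0, 0]],
  [[0, 0, -0.6], [0, 0, 0]],
  [[0, 0, -0.6], [0, 0, 0]],
  [[0, 0, -0.6], [0, 0, 0]],
  [[0, 0, -0.6], [0, 0, 0]],
  [[0, 0, -0.6], [0, 0, 0]],
  [[0, 0, -0.6], [0, 0, 0]],
  [[0, 0, -0.6], [0, 0, 0]],
  [[0, 0, -0.6], [0, 0, 0]],
  [[0, 0, -0.6], [0, 0, 0]],
])

```text
time: 8.95
tool_pos: [0.6323, -0.0452, 0.3139]
tool_rot: [3.142, -0.254, 1.573]
contact_force: [0.5, -0.2, -1.1]
opening: 0.0114
grip_force: 25.0
```

Run:
```python
from h import *
s=robot.observe(); print(s["tool_pos"].round(4),s["tool_rot"].round(3),s["opening"])
C=cal("wrist"); p,d=read_camera("wrist"); cv2.imwrite("pics/w3.png",p); np.save("pics/w3.npy",d); P=cloud(C,d)
h=cv2.cvtColor(p,cv2.COLOR_BGR2HSV)
m=(abs(P[...,2]-.119)<.005)&(abs(P[...,0]-.58)<.06)&(abs(P[...,1]-.22)<.06)
print("cup",m.sum(),cv2.minEnclosingCircle(P[m][:,:2].astype(np.float32)) if m.any() else 0)
m=(cv2.inRange(h,(65,90,30),(90,255,255))>0)&(abs(P[...,2]-.074)<.006); print(m.sum(),cv2.minAreaRect(P[m][:,:2].astype(np.float32)) if m.any() else 0)
for t in tubes(C,p): print(t)
```

```text
[ 0.6323 -0.0452  0.3139] [ 3.142 -0.254  1.573] 0.01141657020236186
cup 0 0
624 ((0.6340423822402954, 0.012897685170173645), (0.1754395067691803, 0.04292207956314087), 89.99736022949219)
(array([0.4376, 0.1267, 0.005 ]), np.float64(-0.659), np.float64(0.1195), array([115,  79]))
(array([4.213e-01, 4.000e-04, 5.000e-03]), np.float64(-0.71), np.float64(0.1195), array([103, 169]))
```

View pics/w3.png

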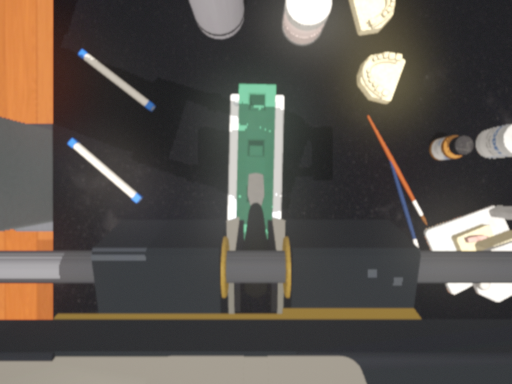

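The spatula is gripped (opening 11.4 mm, about the 12 mm handle) and clear of the stand. The cup wall is at (217,15) and the jar at (306,18). I'll carry it to the cup while keeping the tilt.

Emit:
send_rows([
  [[0.84, -0.225, 0.22], [0, 0, 0]],
  [[0.84, -0.225, 0.22], [0, 0, 0]],
  [[0.84, -0.225, 0.22], [0, 0, 0]],
  [[0.84, -0.225, 0.22], [0, 0, 0]],
  [[0.84, -0.225, 0.22], [0, 0, 0]],
  [[0.84, -0.225, 0.22], [0, 0, 0]],
  [[0.84, -0.225, 0.22], [0, 0, 0]],
  [[0.84, -0.225, 0.22], [0, 0, 0]],
  [[0.82, -0.225, 0.21], [0, 0, 0]],
  [[0, 0, 0], [0, 0, 0]],
])

```text
time: 10.25
tool_pos: [0.5807, 0.1516, 0.313]
tool_rot: [3.141, -0.255, 1.575]
contact_force: [0.7, -0.4, -0.1]
opening: 0.0116
grip_force: 25.0
```

Run:
```python
from h import *
s=robot.observe(); print(s["tool_pos"].round(4),s["tool_rot"].round(3),s["opening"])
zt=rot(s).as_matrix()[:,2]; print("tip",s["tool_pos"]+.144*zt)
for n in("scene","top"):
    C=cal(n);p,d=read_camera(n); cv2.imwrite(f"pics/{n}1.png",p); P=cloud(C,d)
    m=(abs(P[...,2]-.119)<.006)&(abs(P[...,0]-.58)<.05)&(abs(P[...,1]-.22)<.05)
    q=P[m][:,:2].astype(np.float32); print("cup",len(q),cv2.minEnclosingCircle(q)); 
    for t in tubes(C,p): print(t)
    if n=="scene": a=cv2.resize(p[130:300,130:300],None,fx=3.5,fy=3.5,interpolation=cv2.INTER_CUBIC); cv2.imwrite("pics/c2.png",a)
```

```text
[0.5807 0.1516 0.313 ] [ 3.141 -0.255  1.575] 0.011550180358832022
tip [0.58062168 0.18784037 0.17359357]
cup 181 ((0.5800226330757141, 0.21914803981781006), 0.03464623540639877)
(array([ 0.4504, -0.2624,  0.005 ]), np.float64(1.054), np.float64(0.1184), array([316, 173]))
(array([ 0.4336, -0.1094,  0.005 ]), np.float64(-2.771), np.float64(0.1184), array([303, 206]))
(array([ 0.424 , -0.0012,  0.005 ]), np.float64(2.433), np.float64(0.1185), array([292, 234]))
(array([0.4398, 0.1238, 0.005 ]), np.float64(2.491), np.float64(0.1192), array([267, 266]))
cup 66 ((0.5826594233512878, 0.21899543702602386), 0.03335954621434212)
(array([ 0.4515, -0.2626,  0.005 ]), np.float64(-2.073), np.float64(0.1225), array([351, 223]))
(array([ 0.4353, -0.1104,  0.005 ]), np.float64(-2.785), np.float64(0.1232), array([301, 229]))
```

View pics/c2.png

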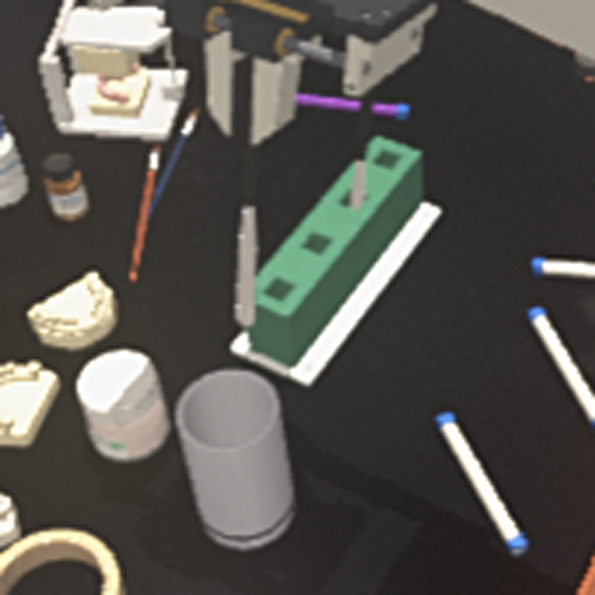

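The crop shows the spatula held with its tip at (243,322), free of the stand. The cup mouth is at (230,405), one spatula remains in the stand at (358,185), and the jar is at (122,405). I'll lower it into the cup.

Emit:
send_rows([
  [[0, 0.03, 0.5], [0, 0, 0]],
  [[0, 0, 0.5], [0, 0, 0]],
  [[0, 0, 0.5], [0, 0, 0]],
  [[0, 0, 0.5], [0, 0, 0]],
  [[0, 0, 0.5], [0, 0, 0]],
  [[0, 0, 0.5], [0, 0, 0]],
  [[0, 0, 0.5], [0, 0, 0]],
  [[0, 0, 0.5], [0, 0, 0]],
  [[0, 0, 0.5], [0, 0, 0]],
  [[0, 0, 0.5], [0, 0, 0]],
])

```text
time: 11.6
tool_pos: [0.5821, 0.1815, 0.191]
tool_rot: [3.141, -0.254, 1.573]
contact_force: [-0.0, -1.3, -0.1]
opening: 0.0112
grip_force: 25.0
```

Emit:
send_rows([
  [[0, 0, 0.4], [0, 0, 0]],
  [[0, 0, 0.4], [0, 0, 0]],
  [[0, 0, 0.3], [0, 0, 0]],
  [[0, 0, 0.2], [0, 0, 0]],
  [[0, 0, 0.2], [0, 0, 0]],
  [[0, 0, 0.1], [0, 0, 0]],
  [[0, 0, 0], [0, 0, 0]],
  [[0, 0, 0], [0, 0, 0]],
  [[0, 0, 0], [0, 0, 0]],
  [[0, 0, 0], [0, 0, 0]],
])

```text
time: 12.85
tool_pos: [0.5821, 0.1913, 0.1532]
tool_rot: [3.141, -0.254, 1.573]
contact_force: [-0.4, -0.1, 0.0]
opening: 0.0113
grip_force: 25.0
```

Emit:
send_rows([
  [[0, 0, 0], [0, 0, 0]],
  [[0, 0, 0], [0, 0, 0]],
  [[0, 0, 0], [0, 0, 0]],
  [[0, 0, 0], [0, 0, 0]],
  [[0, 0, -0.3], [0, 0, 0]],
  [[0, 0, -0.7], [0, 0, 0]],
  [[0, 0, -0.9], [0, 0, 0]],
  [[0, 0, -0.9], [0, 0, 0]],
  [[0, 0, -0.9], [0, 0, 0]],
  [[0, 0, -0.9], [0, 0, 0]],
], gripper=0.5)

```text
time: 14.1
tool_pos: [0.5821, 0.1621, 0.2657]
tool_rot: [3.141, -0.254, 1.573]
contact_force: [0.9, 0.9, 0.1]
opening: 0.0686
grip_force: 0.0
```

Run:
```python
from h import *
s=robot.observe(); print(s["tool_pos"].round(4),s["tool_rot"].round(3),s["opening"])
C=cal("wrist"); p,d=read_camera("wrist"); P=cloud(C,d); cv2.imwrite("pics/w4.png",p)
m=(P[...,2]>.125)&(P[...,2]<.22)&(abs(P[...,0]-.58)<.05)&(abs(P[...,1]-.2)<.07)
q=P[m]
for a in(.13,.15,.17,.19):
    k=abs(q[:,2]-a)<.01
    if k.any(): print(a,k.sum(),np.median(q[k],0).round(4))
p,d=read_camera("scene"); P=cloud(cal("scene"),d)
a=cv2.resize(p[130:300,130:300],None,fx=3,fy=3,interpolation=cv2.INTER_CUBIC); cv2.imwrite("pics/c3.png",a)
```

```text
[0.5821 0.1621 0.2657] [ 3.141 -0.254  1.573] 0.06858699482257813
0.13 52 [0.5818 0.1952 0.1331]
0.15 97 [0.5818 0.1899 0.1524]
0.17 140 [0.5818 0.183  0.1699]
0.19 149 [0.5818 0.1754 0.1847]
```

View pics/c3.png

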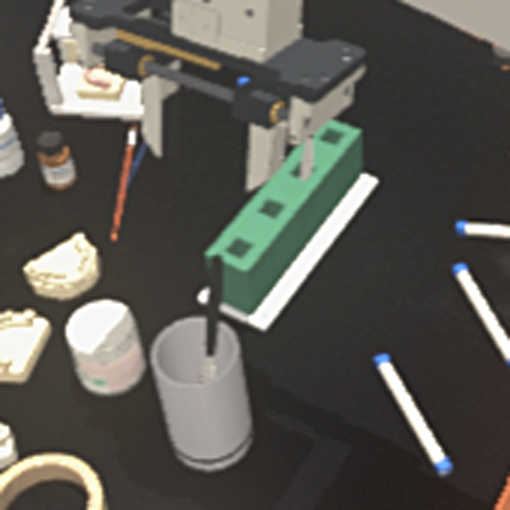

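The first spatula stands blade down in the cup (its handle at crop (213,300), leaning 0.38 rad to -y). On to the second one.

Emit:
send_rows([
  [[-0.968, 0.198, -0.27], [0, 0, 0]],
  [[-0.968, 0.198, -0.27], [0, 0, 0]],
  [[-0.968, 0.198, -0.27], [0, 0, 0]],
  [[-0.968, 0.198, -0.27], [0, 0, 0]],
  [[-0.968, 0.198, -0.27], [0, 0, 0]],
  [[-0.968, 0.198, -0.27], [0, 0, 0]],
  [[-0.968, 0.198, -0.27], [0, 0, 0]],
  [[-0.968, 0.198, -0.27], [0, 0, 0]],
  [[-0.968, 0.198, -0.27], [0, 0, 0]],
  [[-0.968, 0.198, -0.27], [0, 0, 0]],
], gripper=1)

```text
time: 15.45
tool_pos: [0.6323, -0.0903, 0.2687]
tool_rot: [3.142, -0.254, 1.573]
contact_force: [0.1, -0.2, -0.3]
opening: 0.092
grip_force: 0.0
```

Emit:
send_rows([
  [[0, 0, 0], [0, 0, 0]],
  [[0, 0, 0], [0, 0, 0]],
  [[0, 0, 0.4], [0, 0, 0]],
  [[0, 0, 0.4], [0, 0, 0]],
  [[0, 0, 0], [0, 0, 0]],
  [[0, 0, 0], [0, 0, 0]],
  [[0, 0, 0], [0, 0, 0]],
  [[0, 0, 0], [0, 0, 0]],
  [[0, 0, 0], [0, 0, 0]],
  [[0, 0, 0], [0, 0, 0]],
])

```text
time: 16.7
tool_pos: [0.632, -0.0837, 0.2495]
tool_rot: [3.142, -0.254, 1.573]
contact_force: [0.3, -0.4, 0.6]
opening: 0.0919
grip_force: 0.0
```

Run:
```python
from h import *
s=robot.observe(); print(s["tool_pos"].round(4),s["tool_rot"].round(3),s["opening"])
C=cal("wrist"); p,d=read_camera("wrist"); P=cloud(C,d); cv2.imwrite("pics/w5.png",p)
m=(P[...,2]>.085)&(P[...,2]<.21)&(abs(P[...,0]-.63)<.025)&(abs(P[...,1]+.06)<.06)
q=P[m]
for a in(.11,.13,.15,.17,.19):
    k=abs(q[:,2]-a)<.01
    if k.any(): print(a,k.sum(),np.median(q[k],0).round(4))
```

```text
[ 0.632  -0.0837  0.2495] [ 3.142 -0.254  1.573] 0.0918548344143973
0.11 18 [ 0.6312 -0.0444  0.1145]
0.13 54 [ 0.6308 -0.0484  0.13  ]
0.15 73 [ 0.6309 -0.0536  0.1507]
0.17 136 [ 0.6306 -0.0589  0.1705]
0.19 261 [ 0.6304 -0.0671  0.1945]
```

Emit:
send_rows([
  [[0, -0.03, 0.6], [0, 0, 0]],
  [[0, 0, 0.6], [0, 0, 0]],
  [[0, 0, 0.6], [0, 0, 0]],
  [[0, 0, 0.6], [0, 0, 0]],
  [[0, 0, 0.6], [0, 0, 0]],
  [[0, 0, 0.5], [0, 0, 0]],
  [[0, 0, 0.46], [0, 0, 0]],
  [[0, 0, 0], [0, 0, 0]],
  [[0, 0, 0], [0, 0, 0]],
  [[0, 0, 0], [0, 0, 0]],
])

```text
time: 18.0
tool_pos: [0.6316, -0.059, 0.1543]
tool_rot: [3.14, -0.254, 1.573]
contact_force: [0.4, 0.7, -0.2]
opening: 0.0917
grip_force: 0.0
```

Emit:
send_rows([
  [[0, 0, 0], [0, 0, 0]],
  [[0, 0, 0], [0, 0, 0]],
  [[0, 0, 0], [0, 0, 0]],
  [[0, 0, 0], [0, 0, 0]],
  [[0, 0, 0], [0, 0, 0]],
  [[0, 0, 0], [0, 0, 0]],
  [[0, 0, 0], [0, 0, 0]],
  [[0, 0, 0], [0, 0, 0]],
  [[0, 0, -0.2], [0, 0, 0]],
  [[0, 0, -0.4], [0, 0, 0]],
], gripper=-1, force=25)

```text
time: 19.25
tool_pos: [0.6311, -0.0625, 0.1684]
tool_rot: [-3.141, -0.255, 1.573]
contact_force: [0.2, -0.0, -0.6]
opening: 0.0115
grip_force: 25.0
```

Emit:
send_rows([
  [[0, 0, -0.7], [0, 0, 0]],
  [[0, 0, -0.7], [0, 0, 0]],
  [[0, 0, -0.7], [0, 0, 0]],
  [[0, 0, -0.7], [0, 0, 0]],
  [[0, 0, -0.7], [0, 0, 0]],
  [[0, 0, -0.7], [0, 0, 0]],
  [[0, 0, -0.7], [0, 0, 0]],
  [[0, 0, -0.7], [0, 0, 0]],
  [[0, 0, -0.7], [0, 0, 0]],
  [[0, 0, -0.7], [0, 0, 0]],
])

```text
time: 20.5
tool_pos: [0.6312, -0.1069, 0.3389]
tool_rot: [3.141, -0.254, 1.573]
contact_force: [0.9, 0.1, -0.2]
opening: 0.0113
grip_force: 25.0
```

Now I'll turn it to lean slightly the other way (+y) and carry it over the cup, raised to clear the first handle.

Emit:
send_rows([
  [[0, 0, 0], [0, -0.075, 0]],
  [[0, 0, 0], [0, -0.075, 0]],
  [[0, 0, 0], [0, -0.075, 0]],
  [[0.96, -0.16, -0.25], [0, 0, 0]],
  [[0.96, -0.16, -0.25], [0, 0, 0]],
  [[0.96, -0.16, -0.25], [0, 0, 0]],
  [[0.96, -0.16, -0.25], [0, 0, 0]],
  [[0.96, -0.16, -0.25], [0, 0, 0]],
  [[0.96, -0.16, -0.25], [0, 0, 0]],
  [[0.96, -0.16, -0.25], [0, 0, 0]],
])

```text
time: 21.75
tool_pos: [0.6023, 0.0665, 0.3653]
tool_rot: [-3.141, 0.096, 1.572]
contact_force: [0.5, -0.9, -0.5]
opening: 0.0115
grip_force: 25.0
```

Emit:
send_rows([
  [[0.96, -0.16, -0.1], [0, 0, 0]],
  [[0.96, -0.16, -0.1], [0, 0, 0]],
  [[0.96, -0.16, -0.1], [0, 0, 0]],
  [[0.96, -0.16, -0.1], [0, 0, 0]],
  [[0.96, -0.16, -0.1], [0, 0, 0]],
  [[0.96, -0.16, -0.1], [0, 0, 0]],
  [[0.96, -0.16, -0.1], [0, 0, 0]],
  [[0.96, -0.16, -0.1], [0, 0, 0]],
  [[0, 0, 0], [0, 0, 0]],
  [[0, 0, 0], [0, 0, 0]],
])

```text
time: 23.0
tool_pos: [0.5704, 0.2576, 0.3657]
tool_rot: [-3.141, 0.098, 1.573]
contact_force: [0.6, -0.3, -1.0]
opening: 0.0114
grip_force: 25.0
```

Run:
```python
from h import *
s=robot.observe(); R=rot(s).as_matrix(); print(s["tool_pos"].round(4),s["tool_rot"].round(3),s["opening"],R.round(3).tolist())
t=s["tool_pos"]+.144*R[:,2]; print("tip",t, "need",local(s,np.array([.5715,.224,.012])-.144*R[:,2])/.025)
p,d=read_camera("scene"); print(proj(cal("scene"),t))
a=cv2.resize(p[130:300,130:300],None,fx=3,fy=3,interpolation=cv2.INTER_CUBIC); cv2.imwrite("pics/c4.png",a)
```

```text
[0.5704 0.2576 0.3657] [-3.141  0.098  1.573] 0.01137167921568413 [[-0.002, 1.0, -0.0], [0.995, 0.002, -0.098], [-0.098, -0.0, -0.995]]
tip [0.5703917  0.24349815 0.22236548] need [[0.04928595 0.04652461 8.45053079]]
[[186.37394752 226.87838816]]
```

View pics/c4.png

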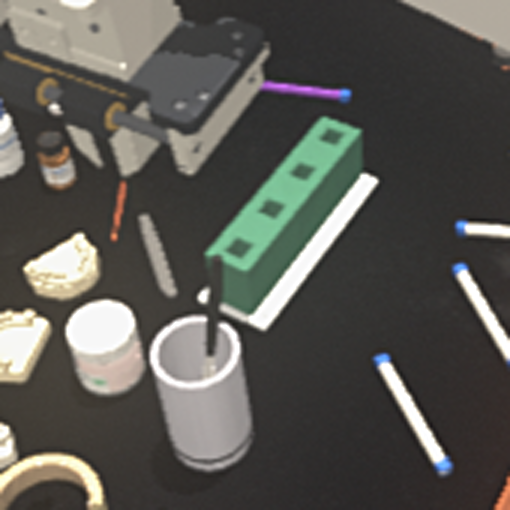

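The held tip shows at crop (172,295), and I predicted (169,291), so the geometry fits. The stand is now empty of spatulas. I'll lower it beside the first one.

Emit:
send_rows([
  [[0.05, 0.05, 0.6], [0, 0, 0]],
  [[0, 0, 0.6], [0, 0, 0]],
  [[0, 0, 0.6], [0, 0, 0]],
  [[0, 0, 0.6], [0, 0, 0]],
  [[0, 0, 0.6], [0, 0, 0]],
  [[0, 0, 0.6], [0, 0, 0]],
  [[0, 0, 0.6], [0, 0, 0]],
  [[0, 0, 0.6], [0, 0, 0]],
  [[0, 0, 0.6], [0, 0, 0]],
  [[0, 0, 0.6], [0, 0, 0]],
])

```text
time: 24.3
tool_pos: [0.5719, 0.2442, 0.215]
tool_rot: [-3.142, 0.099, 1.573]
contact_force: [-0.3, 0.2, 0.2]
opening: 0.0117
grip_force: 25.0
```

Emit:
send_rows([
  [[0, 0, 0.5], [0, 0, 0]],
  [[0, 0, 0.5], [0, 0, 0]],
  [[0, 0, 0.4], [0, 0, 0]],
  [[0, 0, 0.4], [0, 0, 0]],
  [[0, 0, 0.3], [0, 0, 0]],
  [[0, 0, 0.2], [0, 0, 0]],
  [[0, 0, 0.1], [0, 0, 0]],
  [[0, 0, 0], [0, 0, 0]],
  [[0, 0, 0], [0, 0, 0]],
  [[0, 0, 0], [0, 0, 0]],
])

```text
time: 25.55
tool_pos: [0.572, 0.2383, 0.1564]
tool_rot: [3.141, 0.099, 1.573]
contact_force: [-0.4, -0.3, 0.5]
opening: 0.0116
grip_force: 25.0
```

Emit:
send_rows([
  [[0, 0, 0], [0, 0, 0]],
  [[0, 0, 0], [0, 0, 0]],
  [[0, 0, 0], [0, 0, 0]],
  [[0, 0, 0], [0, 0, 0]],
  [[0, 0, -0.5], [0, 0, 0]],
  [[0, 0, -0.9], [0, 0, 0]],
  [[0, 0, -0.9], [0, 0, 0]],
  [[0, 0, -0.9], [0, 0, 0]],
  [[0, 0, -0.9], [0, 0, 0]],
  [[0, 0, -0.9], [0, 0, 0]],
], gripper=0.3)

```text
time: 26.8
tool_pos: [0.5719, 0.2509, 0.2825]
tool_rot: [3.14, 0.099, 1.573]
contact_force: [-0.0, 1.0, -0.3]
opening: 0.0595
grip_force: 0.0
```

Run:
```python
from h import *
C=cal("scene"); p,d=read_camera("scene"); P=cloud(C,d); cv2.imwrite("pics/scene5.png",p)
a=cv2.resize(p[130:300,130:300],None,fx=3,fy=3,interpolation=cv2.INTER_CUBIC); cv2.imwrite("pics/c5.png",a)
for t in tubes(C,p): print(t)
h=cv2.cvtColor(p,cv2.COLOR_BGR2HSV); g=cv2.inRange(h,(65,90,70),(90,255,255))
m=(g>0)&(abs(P[...,2]-.074)<.006); print(m.sum(),cv2.minAreaRect(P[m][:,:2].astype(np.float32)))
s=robot.observe(); print(s["tool_pos"],s["tool_rot"])
C=cal("wrist"); p,d=read_camera("wrist"); cv2.imwrite("pics/w6.png",p); P=cloud(C,d)
m=(P[...,2]>.125)&(P[...,2]<.215)&(abs(P[...,0]-.58)<.06)&(abs(P[...,1]-.22)<.08); n,l,st,ce=cv2.connectedComponentsWithStats(m.astype(np.uint8))
for i in range(1,n):
  q=P[l==i]
  if len(q)>30: print(i,len(q),[np.median(q[abs(q[:,2]-z)<.012],0).round(3).tolist() for z in(.14,.165,.19)])
```

```text
(array([ 0.4505, -0.2622,  0.005 ]), np.float64(1.054), np.float64(0.1189), array([316, 173]))
(array([ 0.4337, -0.1098,  0.005 ]), np.float64(-2.763), np.float64(0.1186), array([303, 206]))
(array([ 0.424 , -0.0015,  0.005 ]), np.float64(2.43), np.float64(0.1188), array([292, 234]))
(array([0.4401, 0.1239, 0.005 ]), np.float64(2.496), np.float64(0.1195), array([267, 266]))
316 ((0.6317064762115479, -0.002210952341556549), (0.20332899689674377, 0.044079799205064774), 87.57538604736328)
[0.57280043 0.25143782 0.28585376] [3.13538164 0.09681806 1.57247053]
1 295 [[0.572, 0.247, 0.143], [0.572, 0.25, 0.167], [0.572, 0.25, 0.192]]
2 515 [[0.581, 0.194, 0.141], [0.581, 0.187, 0.166], [0.581, 0.183, 0.18]]
```

View pics/c5.png

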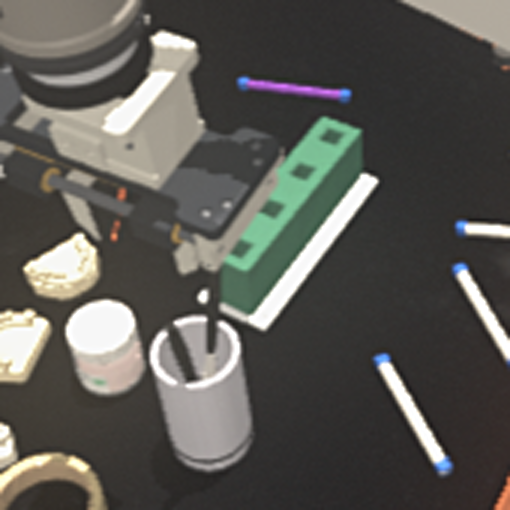

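Both spatulas stand blade down in the cup (handles at crop (180,350) and (213,310)) and the stand is empty. Next, the tubes: I'll pick each one up with the tool down and tool x along the tube, then tip the tool horizontal so the tube stands vertical. First I'll turn above tube 3 and check the furnace clearance and arm geometry.

Emit:
send_rows([
  [[0, 0, 0], [0, 0.063, 0]],
  [[0, 0, 0], [0, 0, 0.117]],
  [[0, 0, 0], [0, 0, 0.117]],
  [[0, 0, 0], [0, 0, 0.117]],
  [[0, 0, 0], [0, 0, 0.117]],
  [[0, 0, 0], [0, 0, 0.117]],
  [[0, 0, 0], [0, 0, 0.117]],
  [[0, 0, 0], [0, 0, 0.117]],
  [[0, 0, 0], [0, 0, 0.117]],
  [[0, 0, 0], [0, 0, 0.117]],
])

```text
time: 28.15
tool_pos: [0.5716, 0.2506, 0.28]
tool_rot: [3.141, 0.001, -0.087]
contact_force: [0.3, -0.3, -0.3]
opening: 0.0595
grip_force: 0.0
```

```bash
cat >> h.py <<'E'
import json
def log():
    s=robot.observe(); open("q.txt","a").write(json.dumps([list(map(float,s["qpos"])),list(map(float,s["tool_pos"])),list(map(float,s["tool_rot"]))])+"\n"); return s
E
echo '[[-1.341,0.34271,1.52499,0,1.27541,-0.146],[0.19261,-0.48796,0.22606],[-3.14008,-0.0002,0.3758]]' >q.txt
python3 - <<'E'
from h import *
s=log(); print(s["qpos"].round(3),s["tool_rot"])
P=cloud(cal("top"),np.load("pics/top0.npy"))
m=(P[...,2]>.02)&(P[...,1]<-.2)&(P[...,1]>-.6)&(P[...,0]>.35)&(P[...,0]<.62)
q=P[m]; 
for y in np.arange(-.26,-.5,-.02):
    k=abs(q[:,1]-y)<.01
    if k.any(): i=q[k][:,0].argmin(); print(round(y,2),k.sum(),q[k][i].round(3))
E
```

```text
[ 0.29   0.502  1.127 -0.     1.513  1.949] [ 3.14114670e+00  8.56964155e-04 -8.74316208e-02]
-0.3 20 [ 0.593 -0.309  0.159]
-0.32 102 [ 0.555 -0.329  0.171]
-0.34 304 [ 0.504 -0.349  0.026]
-0.36 432 [ 0.5   -0.368  0.032]
-0.38 410 [ 0.495 -0.388  0.026]
-0.4 784 [ 0.488 -0.41   0.17 ]
-0.42 798 [ 0.353 -0.417  0.021]
-0.44 760 [ 0.379 -0.436  0.02 ]
-0.46 715 [ 0.472 -0.468  0.17 ]
-0.48 674 [ 0.469 -0.482  0.174]
```

Emit:
send_rows([
  [[0, 0, 0], [0, 0, 0.117]],
  [[0, 0, 0], [0, 0, 0.117]],
  [[0, 0, 0], [0, 0, 0.117]],
  [[0, 1, 0], [0, 0, 0]],
  [[0, 1, 0], [0, 0, 0]],
  [[0, 1, 0], [0, 0, 0]],
  [[0, 1, 0], [0, 0, 0]],
  [[0, 1, 0.5], [0, 0, 0]],
  [[0, 1, 0.5], [0, 0, 0]],
  [[0.05, 1, 0.5], [0, 0, 0]],
])

```text
time: 29.4
tool_pos: [0.4685, 0.1082, 0.2424]
tool_rot: [3.141, 0.0, -0.633]
contact_force: [-0.6, -1.0, -0.2]
opening: 0.0597
grip_force: 0.0
```

Run:
```python
from h import *
s=log(); print(s["tool_pos"].round(4),s["tool_rot"].round(3),s["qpos"].round(3))
C=cal("wrist"); p,d=read_camera("wrist"); cv2.imwrite("pics/w7.png",p)
for t in tubes(C,p): print(t)
```

```text
[0.4685 0.1082 0.2424] [ 3.141  0.    -0.633] [ 0.067  0.248  1.613 -0.     1.281  2.271]
(array([ 0.4331, -0.111 ,  0.005 ]), np.float64(-2.772), np.float64(0.1205), array([436,  61]))
(array([ 0.4225, -0.0009,  0.005 ]), np.float64(2.436), np.float64(0.1201), array([356, 128]))
(array([0.4384, 0.1252, 0.005 ]), np.float64(2.485), np.float64(0.1203), array([259, 181]))
```

Emit:
send_rows([
  [[-0.17, 0.19, 0.8], [0, 0, 0.015]],
  [[0, 0, 0.8], [0, 0, 0]],
  [[0, 0, 0.8], [0, 0, 0]],
  [[0, 0, 0.8], [0, 0, 0]],
  [[0, 0, 0.8], [0, 0, 0]],
  [[0, 0, 0.8], [0, 0, 0]],
  [[0, 0, 0.8], [0, 0, 0]],
  [[0, 0, 0.8], [0, 0, 0]],
  [[0, 0, 0.8], [0, 0, 0]],
  [[0, 0, 0.8], [0, 0, 0]],
])

```text
time: 30.7
tool_pos: [0.4632, 0.1077, 0.0424]
tool_rot: [-3.142, -0.0, -0.656]
contact_force: [-0.4, 0.1, 0.5]
opening: 0.0597
grip_force: 0.0
```

Run:
```python
from h import *
s=log(); print(s["tool_pos"].round(4),s["tool_rot"].round(3),s["qpos"].round(3))
C=cal("wrist"); p,d=read_camera("wrist"); cv2.imwrite("pics/w8.png",p)
for t in tubes(C,p): print(t)
D=[json.loads(l) for l in open("q.txt")]
A=[];b=[]
for q,t,r in D:
    q2,q23=q[1],q[1]+q[2]; rr=np.sqrt(t[0]**2+t[1]**2-.0766**2)
    A+= [[1,0,np.sin(q2),np.sin(q23),np.cos(q23)],[0,1,np.cos(q2),np.cos(q23),-np.sin(q23)]]; b+=[rr,t[2]]
x,res,_,_=np.linalg.lstsq(np.array(A),np.array(b),rcond=None); print("a0,h-L3,L1,L2,off",x.round(4),res)
```

```text
[0.4632 0.1077 0.0424] [-3.142 -0.    -0.656] [ 0.067  0.498  1.884 -0.     0.76   2.294]
a0,h-L3,L1,L2,off [-2.000e-04 -9.570e-02  5.062e-01  3.794e-01  4.610e-02] [6.94501778e-08]
```

View pics/w8.png

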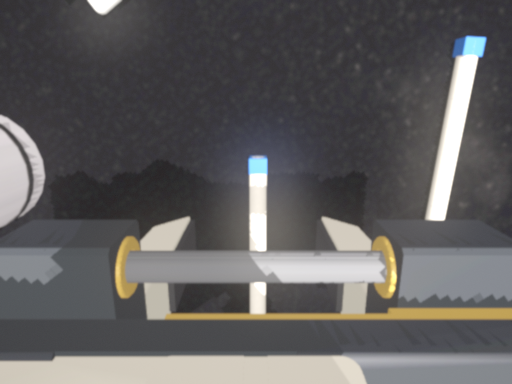

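The tube (cap at (258,165), body along column 258) lies centred between the fingers. I'll go 10 mm further toward its outer end and close on it.

Emit:
send_rows([
  [[0.4, 0.03, 0], [0, 0, 0]],
  [[0, 0, 0.5], [0, 0, 0]],
  [[0, 0, 0.5], [0, 0, 0]],
  [[0, 0, 0.4], [0, 0, 0]],
  [[0, 0, 0.2], [0, 0, 0]],
  [[0, 0, 0], [0, 0, 0]],
  [[0, 0, 0], [0, 0, 0]],
  [[0, 0, 0], [0, 0, 0]],
  [[0, 0, 0], [0, 0, 0]],
  [[0, 0, 0], [0, 0, 0]],
])

```text
time: 32.0
tool_pos: [0.4708, 0.1008, 0.0033]
tool_rot: [-3.141, -0.0, -0.656]
contact_force: [0.4, -0.2, 0.3]
opening: 0.0595
grip_force: 0.0
```

Emit:
send_rows([
  [[0, 0, 0], [0, 0, 0]],
  [[0, 0, 0], [0, 0, 0]],
  [[0, 0, 0], [0, 0, 0]],
  [[0, 0, 0], [0, 0, 0]],
  [[0, 0, 0], [0, 0, 0]],
  [[0, 0, 0], [0, 0, 0]],
  [[0, 0, 0], [0, 0, 0]],
  [[0, 0, -0.2], [0, 0, 0]],
  [[0, 0, -0.6], [0, 0, 0]],
  [[0, 0, -1], [0, 0, 0]],
], gripper=-1, force=30)

```text
time: 33.25
tool_pos: [0.4703, 0.1008, 0.049]
tool_rot: [3.141, 0.001, -0.656]
contact_force: [-0.7, -0.1, -1.2]
opening: 0.0087
grip_force: 30.0
```

Emit:
send_rows([
  [[0, 0, -1], [0, 0, 0]],
  [[0, 0, -1], [0, 0, 0]],
  [[0, 0, -1], [0, 0, 0]],
  [[0, 0, -1], [0, 0, 0]],
  [[0, 0, -1], [0, 0, 0]],
  [[0, 0, -1], [0, 0, 0]],
  [[0, 0, 0], [0, 0.11, 0]],
  [[0, 0, 0], [0, 0.11, 0]],
  [[0, 0, 0], [0, 0.11, 0]],
  [[0, 0, 0], [0, 0, 0]],
])

```text
time: 34.5
tool_pos: [0.4685, 0.101, 0.198]
tool_rot: [3.137, -0.503, -0.652]
contact_force: [-0.1, 0.3, -0.4]
opening: 0.0091
grip_force: 30.0
```

Run:
```python
from h import *
s=log(); print(s["tool_pos"].round(4),s["tool_rot"].round(3),s["qpos"].round(3),s["opening"])
```

```text
[0.4685 0.101  0.198 ] [ 3.137 -0.503 -0.652] [ 0.319  0.191  1.947 -0.594  0.8    2.921] 0.009086210131982492
```

```bash
cat > kin.py <<'E'
from h import *
from scipy.optimize import least_squares
LO=np.array([-2.53,-.77,.04,-1,.28,-3.11]);HI=np.array([2.53,2.02,2.7,4.14,2.66,3.11])
def fk(q,par,full=False):
    d,h,L1,L2,off,L3=par; Y=lambda a:Ro.from_rotvec([0,a,0]); Z=lambda a:Ro.from_rotvec([0,0,a])
    R=Z(q[0]); p=R.apply([0,d,0])+[0,0,h]; pts=[p]
    R=R*Y(q[1]); p=p+R.apply([0,0,L1]); pts.append(p)
    R=R*Y(q[2]); p=p+R.apply([off,0,L2]); pts.append(p)
    R=R*Z(q[3])*Y(q[4]); p=p+R.apply([0,0,L3]); pts.append(p); R=R*Z(q[5])
    return p,R,np.array(pts)
D=[json.loads(l) for l in open("q.txt")]
f=lambda par: np.concatenate([fk(q,par)[0]-t for q,t,r in D])
_s=least_squares(f,[.0766,.25,.506,.379,.046,.34]); PAR=_s.x
# tool offset rotation
OFF=fk(D[0][0],PAR)[1].inv()*Ro.from_euler('xyz',D[0][2])
def ik(p,R,q0):
    g=lambda q: np.r_[ (fk(q,PAR)[0]-p)*5, ((fk(q,PAR)[1]*OFF)*R.inv()).as_rotvec()]
    s=least_squares(g,np.clip(q0,LO+.01,HI-.01),bounds=(LO,HI)); return s.x,np.abs(s.fun).max()
E
python3 - <<'E'
from kin import *
print(PAR.round(4),np.abs(_s.fun).max(),OFF.as_euler('xyz').round(3),[((fk(q,PAR)[1]*OFF)*Ro.from_euler('xyz',r).inv()).magnitude().round(3) for q,t,r in D])
rng=np.random.default_rng(0)
for y in(.08,-.083):
  for deg in range(-180,180,20):
    a=np.radians(deg); zt=np.array([np.cos(a),np.sin(a),0]); best=[]
    for up in(1,-1):
      xt=np.array([0,0,up]); R=Ro.from_matrix(np.c_[xt,np.cross(zt,xt),zt])
      sols=set()
      for k in range(8):
        q,e=ik(np.array([.632,y,.11]),R,rng.uniform(LO,HI))
        if e<1e-3: sols.add(tuple(q.round(1)))
      best.append(list(sols))
    print(y,deg,best)
E
```

```text
Traceback (most recent call last):
NameError: name '_s' is not defined
```

```bash
sed -i 's/_s=least/S_=least/; s/PAR=_s.x/PAR=S_.x/' kin.py
timeout 300 python3 - <<'E'
from kin import *
print(PAR.round(4),np.abs(S_.fun).max(),OFF.as_euler('xyz').round(3),[((fk(q,PAR)[1]*OFF)*Ro.from_euler('xyz',r).inv()).magnitude().round(3) for q,t,r in D])
rng=np.random.default_rng(0)
for y in(.08,-.083):
  for deg in range(-180,180,20):
    a=np.radians(deg); zt=np.array([np.cos(a),np.sin(a),0]); best=[]
    for up in(1,-1):
      xt=np.array([0,0,up]); R=Ro.from_matrix(np.c_[xt,np.cross(zt,xt),zt])
      sols=set()
      for k in range(6):
        q,e=ik(np.array([.632,y,.11]),R,rng.uniform(LO,HI))
        if e<1e-3: sols.add(tuple(float(v) for v in q.round(1)))
      best.append(list(sols))
    print(y,deg,"up",best[0],"down",best[1])
E
```

```text
Traceback (most recent call last):
AttributeError: 'float' object has no attribute 'round'
```

```bash
timeout 400 python3 - <<'E'
from kin import *
print(PAR.round(4),np.abs(S_.fun).max(),OFF.as_euler('xyz').round(3),[round(float(((fk(q,PAR)[1]*OFF)*Ro.from_euler('xyz',r).inv()).magnitude()),3) for q,t,r in D])
rng=np.random.default_rng(0)
for y in(.08,-.083):
  for deg in range(-180,180,20):
    a=np.radians(deg); zt=np.array([np.cos(a),np.sin(a),0]); best=[]
    for up in(1,-1):
      xt=np.array([0,0,up]); R=Ro.from_matrix(np.c_[xt,np.cross(zt,xt),zt])
      sols=set()
      for k in range(6):
        q,e=ik(np.array([.632,y,.11]),R,rng.uniform(LO,HI))
        if e<1e-3: sols.add(tuple(float(v) for v in q.round(1)))
      best.append(list(sols))
    if best[0] or best[1]: print(y,deg,"up",best[0],"down",best[1])
E
```

```text
[0.0764 0.2229 0.5062 0.3796 0.0465 0.3181] 2.1307891953092906e-06 [ 0.    -0.     1.571] [0.0, 0.0, 0.0, 0.0, 0.0]
0.08 -20 up [(0.3, 1.0, 2.1, 3.8, 1.6, -1.6)] down [(0.3, 1.0, 2.1, 3.8, 1.6, 1.6)]
0.08 0 up [(0.0, 1.1, 2.3, 3.2, 1.8, -1.6)] down [(0.0, 1.1, 2.3, 3.2, 1.8, 1.6)]
0.08 20 up [(-0.3, 1.0, 2.3, 2.5, 1.7, -1.7)] down [(-0.3, 1.0, 2.3, 2.5, 1.7, 1.5)]
0.08 40 up [(-0.5, 1.0, 2.1, 1.9, 1.6, -1.5)] down [(-0.5, 1.0, 2.1, 1.9, 1.6, 1.6)]
0.08 60 up [(-0.5, 1.0, 1.8, 1.6, 1.6, -1.3)] down [(-0.5, 1.0, 1.8, 1.6, 1.6, 1.9)]
0.08 80 up [(-0.5, 1.1, 1.5, 1.3, 1.7, -1.0)] down [(-0.5, 1.1, 1.5, 1.3, 1.7, 2.1)]
0.08 100 up [(-0.4, 1.2, 1.1, 1.1, 2.0, -0.8)] down [(-0.4, 1.2, 1.1, 1.1, 2.0, 2.3)]
0.08 120 up [(-0.3, 1.4, 0.7, 1.1, 2.3, -0.7)] down [(-0.3, 1.4, 0.7, 1.1, 2.3, 2.5)]
-0.083 -40 up [(0.1, 1.0, 2.1, 4.0, 1.5, -1.6)] down [(0.1, 1.0, 2.1, 4.0, 1.5, 1.5)]
-0.083 -20 up [(-0.2, 1.0, 2.3, 3.3, 1.7, -1.5)] down [(-0.2, 1.0, 2.3, 3.3, 1.7, 1.6)]
-0.083 0 up [(-0.5, 1.1, 2.3, 2.6, 1.8, -1.7)] down [(-0.5, 1.1, 2.3, 2.6, 1.8, 1.5)]
-0.083 20 up [(-0.7, 1.0, 2.1, 2.1, 1.6, -1.6)] down [(-0.7, 1.0, 2.1, 2.1, 1.6, 1.6)]
-0.083 40 up [(-0.8, 1.0, 1.9, 1.6, 1.6, -1.3)] down [(-0.8, 1.0, 1.9, 1.6, 1.6, 1.8)]
-0.083 60 up [(-0.8, 1.1, 1.6, 1.3, 1.7, -1.1)] down []
-0.083 80 up [(-0.7, 1.2, 1.2, 1.2, 1.9, -0.9)] down [(-0.7, 1.2, 1.2, 1.2, 1.9, 2.3)]
-0.083 100 up [(-0.6, 1.3, 0.8, 1.1, 2.2, -0.7)] down [(-0.6, 1.3, 0.8, 1.1, 2.2, 2.4)]
-0.083 120 up [(-0.5, 1.5, 0.3, 1.2, 2.6, -0.4)] down [(-0.5, 1.5, 0.3, 1.2, 2.6, 2.7)]
```

I now have an exact kinematic model, and it shows that the tool can be level when pointing roughly forward-left. I'll undo the tilt, yaw the tool to about +20°, and measure the wells from above.

Emit:
send_rows([
  [[0, 0, -0.5], [0, -0.107, 0]],
  [[0, 0, -0.5], [0, -0.107, 0]],
  [[0, 0, -0.5], [0, -0.107, 0]],
  [[0, 0, 0], [0, 0, -0.107]],
  [[0, 0, 0], [0, 0, -0.107]],
  [[0, 0, 0], [0, 0, -0.107]],
  [[0, 0, 0], [0, 0, -0.107]],
  [[0, 0, 0], [0, 0, -0.107]],
  [[0, 0, 0], [0, 0, -0.107]],
  [[0, 0, 0], [0, 0, 0]],
])

```text
time: 35.75
tool_pos: [0.4617, 0.1073, 0.2334]
tool_rot: [3.137, -0.003, 0.349]
contact_force: [-0.4, -0.1, -0.2]
opening: 0.0089
grip_force: 30.0
```

Emit:
send_rows([
  [[0.08, 0.95, -0.4], [0, 0, 0]],
  [[0.08, 0.95, -0.4], [0, 0, 0]],
  [[0.08, 0.95, -0.4], [0, 0, 0]],
  [[0.08, 0.95, -0.4], [0, 0, 0]],
  [[0.08, 0.95, -0.4], [0, 0, 0]],
  [[0.08, 0.95, -0.4], [0, 0, 0]],
  [[0, 0, 0], [0, 0, 0]],
  [[0, 0, 0], [0, 0, 0]],
  [[0, 0, 0], [0, 0, 0]],
  [[0, 0, 0], [0, 0, 0]],
])

```text
time: 37.0
tool_pos: [0.5203, -0.0215, 0.2934]
tool_rot: [3.134, -0.0, 0.349]
contact_force: [0.6, -0.3, -0.1]
opening: 0.0089
grip_force: 30.0
```

```bash
cat >> h.py <<'E'
def wells(C,p,c0=(.632,-.002),yaw=1.551):
    """dark squares inside the green top -> well centres on z=.074"""
    ax=np.array([np.cos(yaw),np.sin(yaw)]); out=[]
    g=p.astype(int); green=(g[...,1]-g[...,2]>25)
    for o in(-.0825,-.0275,.0275,.0825):
        c=np.array(c0)+o*ax
        for _ in range(3):
            yy,xx=np.mgrid[-.016:.0161:.0005,-.016:.0161:.0005]
            W=np.c_[c[0]+xx.ravel(),c[1]+yy.ravel(),np.full(xx.size,.074)]
            im=cv2.remap(p,proj(C,W)[:,0].reshape(xx.shape).astype(np.float32),proj(C,W)[:,1].reshape(xx.shape).astype(np.float32),cv2.INTER_LINEAR)
            v=im[...,1].astype(float); th=(np.percentile(v,10)+np.percentile(v,90))/2
            m=(v<th).astype(np.uint8); n,l,st,ce=cv2.connectedComponentsWithStats(m)
            if n<2: break
            i=1+st[1:,4].argmax(); x0,y0,w,h=st[i,:4]
            c=c+(np.array([x0+w/2,y0+h/2])-im.shape[0]/2)*.0005
        out.append((c.round(4).tolist(),w*.0005,h*.0005))
    return out
E
python3 - <<'E'
from h import *
s=log(); print(s["tool_pos"].round(4),s["tool_rot"].round(3),s["qpos"].round(3),s["opening"])
C=cal("wrist"); p,d=read_camera("wrist"); cv2.imwrite("pics/w9.png",p)
for w in wells(C,p): print(w)
C=cal("scene"); p,d=read_camera("scene"); cv2.imwrite("pics/s9.png",p)
for w in wells(C,p): print("sc",w)
for t in tubes(C,p): print(t)
E
```

```text
[ 0.5203 -0.0215  0.2934] [ 3.134 -0.     0.349] [-0.185  0.289  1.416 -0.006  1.433  1.037] 0.008853040993145746
([0.6299, -0.0852], np.float64(0.0195), np.float64(0.019))
([0.6312, -0.0302], np.float64(0.0195), np.float64(0.0195))
([0.6328, 0.0247], np.float64(0.019), np.float64(0.0195))
([0.6339, 0.0795], np.float64(0.0185), np.float64(0.0195))
sc ([0.6279, -0.082], np.float64(0.0195), np.float64(0.0195))
sc ([0.6295, -0.027], np.float64(0.0185), np.float64(0.0195))
sc ([0.631, 0.0277], np.float64(0.0195), np.float64(0.019))
sc ([0.6319, 0.0825], np.float64(0.019), np.float64(0.0195))
(array([ 0.4837, -0.2477,  0.005 ]), np.float64(1.079), np.float64(0.1214), array([304, 173]))
(array([ 0.4336, -0.1094,  0.005 ]), np.float64(-2.771), np.float64(0.1184), array([303, 206]))
(array([ 0.424 , -0.0018,  0.005 ]), np.float64(2.434), np.float64(0.1184), array([292, 234]))
```

View pics/w9.png

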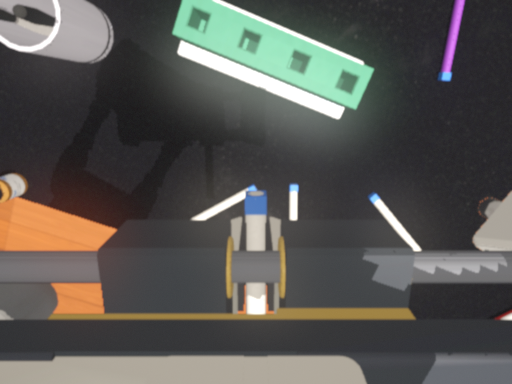

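The view shows the held tube's blue cap at (256,203), the four empty wells at (199,18), (250,41), (299,62), (346,81), the tubes still lying near the bottom, and the cup top left. One tube has been knocked to (0.484,-0.248), as the task warned. Next I'll plan the tilt path with the model.

```bash
cat > path.py <<'E'
from kin import *
def Rh(a): # tool level, pointing at yaw a, tool x up
    z=np.array([np.cos(a),np.sin(a),0]); x=np.array([0,0,1.]); return Ro.from_matrix(np.c_[x,np.cross(z,x),z])
def follow(q,poses):
    mx=np.zeros(6)
    for p,R in poses:
        qn,e=ik(p,R,q); 
        if e>2e-3: print("unreached",p.round(3),e); 
        mx=np.maximum(mx,abs(qn-q)); q=qn
    return q,mx
def lin(p0,R0,p1,R1,n):
    rv=(R0.inv()*R1).as_rotvec(); return [(p0+(p1-p0)*k/n,R0*Ro.from_rotvec(rv*k/n)) for k in range(1,n+1)]
E
timeout 500 python3 - <<'E'
from path import *
s=robot.observe(); p=s["tool_pos"]; R=rot(s); q0=s["qpos"]
# wells from several wrist views
Cw=cal("wrist"); 
Rc=Cw[1]@R.as_matrix(); tc=Cw[1]@p+Cw[2]   # tool->cam
views=[("w1",[.5543,-.063,.4017],[3.142,0,1.572]),("w9",p,s["tool_rot"]),("w5",[.632,-.0837,.2495],[3.142,-.254,1.573]),("w3",[.6323,-.0452,.3139],[3.142,-.254,1.573])]
A=[];b=[]
for n,tp,tr in views:
    Rt=Ro.from_euler('xyz',tr).as_matrix(); Rw=Rc@Rt.T; C=(Cw[0],Rw,tc-Rw@np.array(tp))
    w=wells(C,cv2.imread(f"pics/{n}.png")); print(n,[(x[0],round(x[1],4),round(x[2],4)) for x in w])
for a,x,y in((20,.632,.08),(20,.56,.0),(40,.6,.0)):
    a=np.radians(a); Rd=Ro.from_euler('xyz',[np.pi,0,a]); t=np.array([x,y,.28])
    q,m1=follow(q0,lin(p,R,t,Rd,8)); q,m2=follow(q,lin(t,Rd,t,Rh(a),10)); 
    print(x,y,"tilt",m1.round(2),m2.round(2),q.round(2))
    e=np.array([.632,.08,.12]); q,m3=follow(q,lin(t,Rh(a),e,Rh(a),10)); print(m3.round(2),q.round(2),fk(q,PAR)[2].round(3).tolist())
E
```

```text
w1 [([0.6356, -0.0815], np.float64(0.031), np.float64(0.0325)), ([0.6307, -0.0362], np.float64(0.0205), np.float64(0.0305)), ([0.6325, 0.0255], np.float64(0.0325), np.float64(0.0325)), ([0.6336, 0.0735], np.float64(0.0325), np.float64(0.0305))]
w9 [([0.6299, -0.0857], np.float64(0.0195), np.float64(0.019)), ([0.6312, -0.0305], np.float64(0.019), np.float64(0.0195)), ([0.6328, 0.0245], np.float64(0.0195), np.float64(0.0195)), ([0.6339, 0.0792], np.float64(0.0185), np.float64(0.0195))]
w5 [([0.6286, -0.0707], np.float64(0.0165), np.float64(0.0285)), ([0.6302, -0.031], np.float64(0.0225), np.float64(0.022)), ([0.6325, 0.0182], np.float64(0.0325), np.float64(0.0305)), ([0.6329, 0.0787], np.float64(0.019), np.float64(0.0195))]
w3 [([0.6304, -0.0835], np.float64(0.0325), np.float64(0.032)), ([0.6315, -0.0295], np.float64(0.0325), np.float64(0.0325)), ([0.6315, 0.0242], np.float64(0.021), np.float64(0.0205)), ([0.6336, 0.073], np.float64(0.0325), np.float64(0.0305))]
0.632 0.08 tilt [0.03 0.03 0.05 0.   0.02 0.03] [0.04 0.14 0.17 0.55 0.29 0.57] [-0.32  0.54  2.31  2.45  1.34 -1.39]
[0.   0.05 0.01 0.01 0.04 0.04] [-0.32  1.02  2.28  2.47  1.7  -1.67] [[0.024, 0.073, 0.223], [0.434, -0.062, 0.487], [0.333, -0.029, 0.12], [0.632, 0.08, 0.12]]
0.56 0.0 tilt [0.01 0.01 0.01 0.   0.   0.01] [0.07 0.17 0.14 0.39 0.26 0.42] [-0.67  0.52  2.45  2.12  1.48 -1.42]
[0.04 0.06 0.03 0.04 0.03 0.05] [-0.32  1.02  2.28  2.47  1.7  -1.67] [[0.024, 0.073, 0.223], [0.434, -0.062, 0.487], [0.333, -0.029, 0.12], [0.632, 0.08, 0.12]]
0.6 0.0 tilt [0.01 0.02 0.03 0.   0.01 0.04] [0.08 0.11 0.12 0.23 0.16 0.25] [-0.71  0.59  2.11  1.72  1.5  -1.13]
[0.02 0.04 0.01 0.02 0.01 0.05] [-0.5   0.99  2.09  1.94  1.55 -1.51] [[0.037, 0.067, 0.223], [0.408, -0.135, 0.502], [0.388, -0.124, 0.12], [0.632, 0.08, 0.12]]
```

Emit:
send_rows([
  [[0, 0, 0], [0, 0, -0.111]],
  [[0, 0, 0], [0, 0, -0.111]],
  [[0.75, 0.35, 0], [0, 0, 0]],
  [[0.75, 0.35, 0], [0, 0, 0]],
  [[0.75, 0.35, 0], [0, 0, 0]],
  [[0.75, 0.35, 0], [0, 0, 0]],
  [[0, 0, 0], [0, 0, 0]],
  [[0, 0, 0], [0, 0.1, 0]],
  [[0, 0, 0], [0, 0.1, 0]],
  [[0, 0, 0], [0, 0.1, 0]],
])

```text
time: 38.35
tool_pos: [0.5998, -0.0008, 0.2943]
tool_rot: [3.131, -0.474, 0.702]
contact_force: [-0.1, 0.6, 0.1]
opening: 0.009
grip_force: 30.0
```

Emit:
send_rows([
  [[0, 0, 0], [0, 0.1, 0]],
  [[0, 0, 0], [0, 0.1, 0]],
  [[0, 0, 0], [0, 0.1, 0]],
  [[0, 0, 0], [0, 0.1, 0]],
  [[0, 0, 0], [0, 0.1, 0]],
  [[0, 0, 0], [0, 0.1, 0]],
  [[0, 0, 0], [0, 0.1, 0]],
  [[0, 0, 0], [0, 0, 0]],
  [[0, 0, 0], [0, 0, 0]],
  [[0, 0, 0], [0, 0, 0]],
])

```text
time: 39.6
tool_pos: [0.6005, -0.0005, 0.2952]
tool_rot: [1.85, -1.559, 1.989]
contact_force: [-1.0, 0.5, 0.3]
opening: 0.009
grip_force: 30.0
```

```bash
cat > to.py <<'E'
import sys; from path import *
def need(x,y,z,a,s0=.0017):
    """rows (full-scale units) to bring a level tool to tube axis at x,y, TCP height z, yaw a deg: first turn, then shift in turned axes"""
    a=np.radians(a); s=log(); R=rot(s); T=Rh(a); zt=T.as_matrix()[:,2]
    t=np.array([x,y,z])+s0*zt
    print("pos",s["tool_pos"].round(4),"q",s["qpos"].round(2),"open",round(s["opening"],4),"F",s["contact_force"].round(1))
    print("turn",((R.inv()*T).as_rotvec()/(np.pi/2)).round(3),"shift after turn",(T.inv().apply(t-s["tool_pos"])/.025).round(3))
if __name__=="__main__": need(*map(float,sys.argv[1:]))
E
python3 to.py .6334 .079 .2 20
```

```text
pos [ 6.005e-01 -5.000e-04  2.952e-01] q [-0.71  0.56  2.1   1.71  1.49 -1.1 ] open 0.009 F [-1.   0.5  0.3]
turn [-0.222  0.001  0.008] shift after turn [-3.808 -2.539  2.391]
```

Emit:
send_rows([
  [[0, 0, 0], [-0.074, 0, 0.003]],
  [[0, 0, 0], [-0.074, 0, 0.003]],
  [[0, 0, 0], [-0.074, 0, 0.002]],
  [[0, -0.846, 0.797], [0, 0, 0]],
  [[0, -0.846, 0.797], [0, 0, 0]],
  [[0, -0.847, 0.797], [0, 0, 0]],
  [[-0.9, 0, 0], [0, 0, 0]],
  [[-0.9, 0, 0], [0, 0, 0]],
  [[-0.9, 0, 0], [0, 0, 0]],
  [[-0.9, 0, 0], [0, 0, 0]],
])

```text
time: 40.85
tool_pos: [0.6351, 0.0799, 0.2052]
tool_rot: [-1.151, -1.569, -1.641]
contact_force: [0.5, -0.0, -0.3]
opening: 0.0088
grip_force: 30.0
```

```bash
python3 to.py .6334 .079 .2 20
python3 - <<'E'
from h import *
C=cal("scene"); p,d=read_camera("scene"); cv2.imwrite("pics/s10.png",p); P=cloud(C,d)
h=cv2.cvtColor(p,cv2.COLOR_BGR2HSV); m=cv2.inRange(h,(98,110,50),(125,255,255)); n,l,st,ce=cv2.connectedComponentsWithStats(m)
s=robot.observe(); g=s["tool_pos"]; zb=g[2]-.098
for i in range(1,n):
    if st[i,4]>2: print(ce[i].round(1),st[i,4],np.median(P[l==i],0).round(3),"on z",onz(C,ce[i],zb).round(4))
print("exp bottom cap px",proj(C,[g[0],g[1],zb]))
for w in wells(C,p): print("sc",w)
a=cv2.resize(p[100:290,140:330],None,fx=3,fy=3,interpolation=cv2.INTER_CUBIC); cv2.imwrite("pics/c10.png",a)
E
```

```text
pos [0.6351 0.0799 0.2052] q [-0.31  0.77  2.31  2.48  1.52 -1.53] open 0.0088 F [ 0.5 -0.  -0.3]
turn [-0.001 -0.001 -0.001] shift after turn [-0.207  0.012 -0.008]
[136.1 111.3] 647 [ 1.173 -0.253  0.038] on z [[ 1.0841 -0.175   0.1041]]
[210.3 157.1] 13 [ 0.798 -0.178  0.002] on z [[ 0.728  -0.0831  0.1041]]
[124.9 165.8] 85 [0.953 0.044 0.083] on z [[0.9302 0.0615 0.1041]]
[202.3 171.3] 9 [0.632 0.084 0.222] on z [[ 0.7152 -0.0195  0.1041]]
[283. 205.] 13 [ 0.49  -0.089  0.003] on z [[ 0.4566 -0.0041  0.1041]]
[207.8 204.8] 5 [0.63  0.085 0.106] on z [[0.6321 0.0835 0.1041]]
[282.8 218.6] 13 [ 0.468 -0.039  0.008] on z [[0.438  0.0385 0.1041]]
[301.3 250.2] 10 [0.38  0.039 0.007] on z [[0.3597 0.1073 0.1041]]
exp bottom cap px [[207.63273777 203.52308457]]
sc ([0.6401, -0.0845], np.float64(0.029500000000000002), np.float64(0.0325))
sc ([0.6155, -0.0312], np.float64(0.0275), np.float64(0.032))
sc ([0.6308, 0.028], np.float64(0.02), np.float64(0.0195))
sc ([0.6294, 0.0882], np.float64(0.0325), np.float64(0.03))
```

View pics/c10.png

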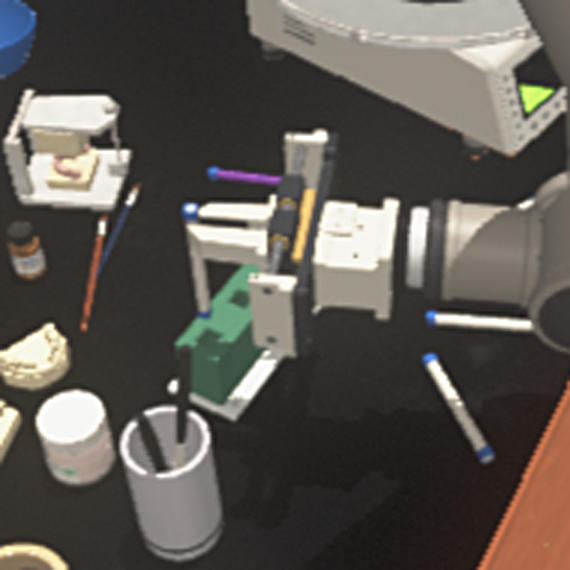

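The crop shows the tube hanging vertically from the level gripper, with its lower cap at (203,315) right over the end well. The scene camera puts the cap at (0.632,0.084) and the same camera puts the well at (0.632,0.083), so they agree to 1 mm. I'll lower it.

Emit:
send_rows([
  [[-0.5, 0, 0], [0, 0, 0]],
  [[-0.5, 0, 0], [0, 0, 0]],
  [[-0.3, 0, 0], [0, 0, 0]],
  [[-0.3, 0, 0], [0, 0, 0]],
  [[-0.3, 0, 0], [0, 0, 0]],
  [[-0.3, 0, 0], [0, 0, 0]],
  [[-0.3, 0, 0], [0, 0, 0]],
  [[0, 0, 0], [0, 0, 0]],
  [[0, 0, 0], [0, 0, 0]],
  [[0, 0, 0], [0, 0, 0]],
])

```text
time: 42.15
tool_pos: [0.6345, 0.0797, 0.1415]
tool_rot: [-1.95, -1.567, -0.843]
contact_force: [-0.9, -0.2, -0.5]
opening: 0.0087
grip_force: 30.0
```

Emit:
send_rows([
  [[-0.2, 0, 0], [0, 0, 0]],
  [[-0.2, 0, 0], [0, 0, 0]],
  [[-0.2, 0, 0], [0, 0, 0]],
  [[-0.2, 0, 0], [0, 0, 0]],
  [[-0.15, 0, 0], [0, 0, 0]],
  [[0, 0, 0], [0, 0, 0]],
  [[0, 0, 0], [0, 0, 0]],
  [[0, 0, 0], [0, 0, 0]],
  [[0, 0, 0], [0, 0, 0]],
  [[0, 0, 0], [0, 0, 0]],
])

```text
time: 43.4
tool_pos: [0.6345, 0.0798, 0.1176]
tool_rot: [-1.992, -1.566, -0.801]
contact_force: [0.1, -0.5, -0.7]
opening: 0.0087
grip_force: 30.0
```

Emit:
send_rows([
  [[0, 0, 0], [0, 0, 0]],
  [[0, 0, 0], [0, 0, 0]],
  [[0, 0, 0], [0, 0, 0]],
  [[0, 0, 0], [0, 0, 0]],
  [[0, 0, -0.5], [0, 0, 0]],
  [[0, 0, -0.7], [0, 0, 0]],
  [[0, 0, -0.7], [0, 0, 0]],
  [[1, 0, -0.2], [0, 0, 0]],
  [[1, 0, 0], [0, 0, 0]],
  [[1, 0, 0], [0, 0, 0]],
], gripper=-0.35)

```text
time: 44.65
tool_pos: [0.5847, 0.0612, 0.1928]
tool_rot: [-2.069, -1.565, -0.725]
contact_force: [0.1, 0.4, -0.2]
opening: 0.0299
grip_force: 0.0
```

```bash
cat > chk.py <<'E'
from h import *
# upright tubes: blue caps near z=.135 over the stand, in the scene camera
def caps(n="scene",save=None):
    C=cal(n); p,d=read_camera(n); P=cloud(C,d)
    if save: cv2.imwrite(save,p)
    h=cv2.cvtColor(p,cv2.COLOR_BGR2HSV); m=cv2.inRange(h,(98,110,50),(125,255,255)); k,l,st,ce=cv2.connectedComponentsWithStats(m)
    for i in range(1,k):
        q=np.median(P[l==i],0)
        if st[i,4]>2 and .05<q[2]<.3 and .5<q[0]<.75: print(n,ce[i].round(1),st[i,4],"depth pt",q.round(3),"on z=.135",onz(C,ce[i],.135).round(4))
    for t in tubes(C,p): print("lying",t)
if __name__=="__main__": s=log(); print(s["tool_pos"].round(4),s["qpos"].round(2)); caps("scene","pics/s_last.png"); caps("top","pics/t_last.png")
E
python3 chk.py
```

```text
[0.5847 0.0612 0.1928] [-0.43  0.83  2.44  2.36  1.66 -1.66]
scene [207.  197.3] 9 depth pt [0.631 0.083 0.133] on z=.135 [[0.6299 0.0852 0.135 ]]
lying (array([ 0.4241, -0.0015,  0.005 ]), np.float64(2.43), np.float64(0.118), array([292, 234]))
lying (array([ 0.4853, -0.2479,  0.005 ]), np.float64(-2.072), np.float64(0.1233), array([346, 212]))
```

Tube 3 is upright in its well (cap at 0.133 m high, expected 0.135 m). Next is tube 2: back over the stand, untilt, and turn to its yaw.

Emit:
send_rows([
  [[1, 0, 0], [0, 0, 0]],
  [[1, 0, 0], [0, 0, 0]],
  [[1, 0, 0], [0, 0, 0]],
  [[1, 0, 0], [0, 0, 0]],
  [[0, 0, 0], [0.074, 0, 0]],
  [[0, 0, 0], [0.074, 0, 0]],
  [[0, 0, 0], [0.074, 0, 0]],
  [[0, 0.757, -0.37], [0, 0, 0]],
  [[0, 0.757, -0.37], [0, 0, 0]],
  [[0, 0.757, -0.37], [0, 0, 0]],
], gripper=0)

```text
time: 46.0
tool_pos: [0.6009, -0.0013, 0.2919]
tool_rot: [-1.591, -1.565, -0.855]
contact_force: [0.2, 0.5, -1.1]
opening: 0.0461
grip_force: 0.0
```

Emit:
send_rows([
  [[0, 0, 0], [0, -0.1, 0]],
  [[0, 0, 0], [0, -0.1, 0]],
  [[0, 0, 0], [0, -0.1, 0]],
  [[0, 0, 0], [0, -0.1, 0]],
  [[0, 0, 0], [0, -0.1, 0]],
  [[0, 0, 0], [0, -0.1, 0]],
  [[0, 0, 0], [0, -0.1, 0]],
  [[0, 0, 0], [0, -0.1, 0]],
  [[0, 0, 0], [0, -0.1, 0]],
  [[0, 0, 0], [0, -0.1, 0]],
])

```text
time: 47.25
tool_pos: [0.6004, -0.0003, 0.2923]
tool_rot: [-3.136, 0.006, 0.696]
contact_force: [-1.2, 1.2, -0.8]
opening: 0.0459
grip_force: 0.0
```

Emit:
send_rows([
  [[0, 0, 0], [0, 0, 0.112]],
  [[0, 0, 0], [0, 0, 0.112]],
  [[0, 0, 0], [0, 0, 0.112]],
  [[0, 0, 0], [0, 0, 0.112]],
  [[0, 0, 0], [0, 0, 0.112]],
  [[0, 0, 0], [0, 0, 0.112]],
  [[0, 0, 0], [0, 0, 0.112]],
  [[0, 0, 0], [0, 0, 0.112]],
  [[-0.75, 0.925, 0], [0, 0, 0]],
  [[-0.75, 0.925, 0], [0, 0, 0]],
])

```text
time: 48.5
tool_pos: [0.5408, -0.0108, 0.2912]
tool_rot: [3.141, 0.008, -0.71]
contact_force: [-0.5, 0.1, 0.5]
opening: 0.0458
grip_force: 0.0
```

Emit:
send_rows([
  [[-0.75, 0.925, 0.4], [0, 0, 0]],
  [[-0.75, 0.925, 0.4], [0, 0, 0]],
  [[-0.75, 0.925, 0.4], [0, 0, 0]],
  [[0, 0, 0.9], [0, 0, 0]],
  [[0, 0, 0.9], [0, 0, 0]],
  [[0, 0, 0.9], [0, 0, 0]],
  [[0, 0, 0.9], [0, 0, 0]],
  [[0, 0, 0.9], [0, 0, 0]],
  [[0, 0, 0.9], [0, 0, 0]],
  [[0, 0, 0], [0, 0, 0]],
])

```text
time: 49.75
tool_pos: [0.4521, -0.0258, 0.126]
tool_rot: [3.14, 0.01, -0.711]
contact_force: [-1.2, 0.3, 0.0]
opening: 0.0457
grip_force: 0.0
```

```bash
cat > tub.py <<'E'
import sys; from h import *
# wrist look: visible caps; nearest tube axis relative to tool. args: approx centre x y yaw
cx,cy,yw=map(float,sys.argv[1:4]); dr=np.array([np.cos(yw),np.sin(yw)])
s=log(); C=cal("wrist"); p,d=read_camera("wrist"); cv2.imwrite("pics/wt.png",p)
print(s["tool_pos"].round(4),s["tool_rot"].round(3),"open",round(s["opening"],4))
h=cv2.cvtColor(p,cv2.COLOR_BGR2HSV); m=cv2.inRange(h,(98,110,50),(125,255,255)); k,l,st,ce=cv2.connectedComponentsWithStats(m)
for i in range(1,k):
    q=onz(C,ce[i],.007)[0]
    if st[i,4]>20: print("cap",ce[i].round(0),st[i,4],q.round(4),"along/across expected",np.round([(q[:2]-[cx,cy])@dr,(q[:2]-[cx,cy])@[-dr[1],dr[0]]],4))
# white axis points
P=onz(C,np.argwhere((p.min(2)>150))[:,::-1],.007)[:,:2]-[cx,cy]
a=P@dr; b=P@[-dr[1],dr[0]]; k=(abs(a)<.052)&(abs(b)<.02)
if k.sum()>50:
    A=np.polyfit(a[k],b[k],1); print("axis: n",k.sum(),"range",a[k].min().round(3),a[k].max().round(3),"slope",A[0].round(4),"offset at +.04",np.polyval(A,.04).round(4))
    y2=yw+np.arctan(A[0]); g=np.array([cx,cy])+.04*dr+np.polyval(A,.04)*np.array([-dr[1],dr[0]])
    R=rot(s); xt=R.apply([1,0,0]); cur=np.arctan2(xt[1],xt[0])
    print("G",g.round(4),"turn z",round(-(y2-cur)/(np.pi/2),4),"shift",(local(s,[*g,.0025])/.025).round(3))
E
python3 tub.py .4232 -.0008 -.708
```

```text
[ 0.4521 -0.0258  0.126 ] [ 3.14   0.01  -0.711] open 0.0457
cap [283.  90.] 49 [ 0.4908 -0.0873  0.007 ] along/across expected [ 0.1076 -0.0218]
cap [254. 154.] 159 [ 0.468  -0.0375  0.007 ] along/across expected [0.0579 0.0013]
cap [412. 162.] 160 [ 0.3779 -0.131   0.007 ] along/across expected [ 0.0503 -0.1283]
cap [255. 285.] 83 [0.3761 0.0405 0.007 ] along/across expected [-0.0626  0.0007]
axis: n 1472 range -0.051 0.052 slope 0.1237 offset at +.04 0.003
G [ 0.4555 -0.0245] turn z -0.0801 shift [[ 0.119 -0.138  4.941]]
```

Emit:
send_rows([
  [[0.07, -0.05, 0.7], [0, 0.006, 0]],
  [[0, 0, 0.8], [0, 0, 0]],
  [[0, 0, 0.8], [0, 0, 0]],
  [[0, 0, 0.8], [0, 0, 0]],
  [[0, 0, 0.7], [0, 0, 0]],
  [[0, 0, 0.5], [0, 0, 0]],
  [[0, 0, 0.4], [0, 0, 0]],
  [[0, 0, 0.22], [0, 0, 0]],
  [[0, 0, 0], [0, 0, 0]],
  [[0, 0, 0], [0, 0, 0]],
])

```text
time: 51.05
tool_pos: [0.4567, -0.0266, 0.005]
tool_rot: [-3.141, -0.005, -0.71]
contact_force: [0.2, -0.0, 0.9]
opening: 0.046
grip_force: 0.0
```

Emit:
send_rows([
  [[0, 0, 0], [0, 0, 0]],
  [[0, 0, 0], [0, 0, 0]],
  [[0, 0, 0], [0, 0, 0]],
  [[0, 0, 0], [0, 0, 0]],
  [[0, 0, 0], [0, 0, 0]],
  [[0, 0, 0], [0, 0, 0]],
  [[0, 0, -0.5], [0, 0, 0]],
  [[0, 0, -1], [0, 0, 0]],
  [[0, 0, -1], [0, 0, 0]],
  [[0, 0, -1], [0, 0, 0]],
], gripper=-1, force=30)

```text
time: 52.3
tool_pos: [0.456, -0.0263, 0.0937]
tool_rot: [-3.141, -0.005, -0.71]
contact_force: [-0.6, -0.5, -0.7]
opening: 0.0087
grip_force: 30.0
```

The grip is right at the fingertips (TCP 5 mm up at the grasp), so I'll set the tube down again and grasp it deeper.

Emit:
send_rows([
  [[0, 0, 0.9], [0, 0, 0]],
  [[0, 0, 0.9], [0, 0, 0]],
  [[0, 0, 0.9], [0, 0, 0]],
  [[0, 0, 0.5], [0, 0, 0]],
  [[0, 0, 0.26], [0, 0, 0]],
  [[0, 0, 0], [0, 0, 0]],
  [[0, 0, 0], [0, 0, 0]],
  [[0, 0, 0], [0, 0, 0]],
  [[0, 0, 0], [0, 0, 0]],
  [[0, 0, 0], [0, 0, 0]],
])

```text
time: 53.55
tool_pos: [0.4565, -0.0266, 0.0058]
tool_rot: [-3.141, -0.005, -0.71]
contact_force: [0.4, -0.3, -0.8]
opening: 0.0086
grip_force: 30.0
```

Emit:
send_rows([
  [[0, 0, 0], [0, 0, 0]],
  [[0, 0, 0], [0, 0, 0]],
  [[0, 0, 0], [0, 0, 0]],
  [[0, 0, 0.1], [0, 0.003, 0]],
  [[0, 0, 0.08], [0, 0, 0]],
  [[0, 0, 0], [0, 0, 0]],
  [[0, 0, 0], [0, 0, 0]],
  [[0, 0, 0], [0, 0, 0]],
  [[0, 0, 0], [0, 0, 0]],
  [[0, 0, 0], [0, 0, 0]],
], gripper=-0.3)

```text
time: 54.8
tool_pos: [0.4564, -0.0266, 0.0012]
tool_rot: [-3.141, -0.01, -0.71]
contact_force: [0.8, 0.1, 0.5]
opening: 0.0322
grip_force: 0.0
```

Emit:
send_rows([
  [[0, 0, 0], [0, 0, 0]],
  [[0, 0, 0], [0, 0, 0]],
  [[0, 0, 0], [0, 0, 0]],
  [[0, 0, 0], [0, 0, 0]],
  [[0, 0, 0], [0, 0, 0]],
  [[0, 0, 0], [0, 0, 0]],
  [[0, 0, -0.5], [0, -0.006, 0]],
  [[0, 0, -1], [0, 0, 0]],
  [[0, 0, -1], [0, 0, 0]],
  [[0, 0, -1], [0, 0, 0]],
], gripper=-1, force=30)

```text
time: 56.05
tool_pos: [0.4561, -0.0265, 0.0894]
tool_rot: [-3.141, 0.0, -0.71]
contact_force: [0.3, -0.3, -0.8]
opening: 0.0088
grip_force: 30.0
```

Emit:
send_rows([
  [[0, 0, -1], [0, 0, -0.112]],
  [[0, 0, -1], [0, 0, -0.112]],
  [[0, 0, -1], [0, 0, -0.112]],
  [[0, 0, -1], [0, 0, -0.112]],
  [[0, 0, -1], [0, 0, -0.112]],
  [[0, 0, -1], [0, 0, -0.112]],
  [[0, 0, -1], [0, 0, -0.112]],
  [[0, 0, -1], [0, 0, -0.112]],
  [[0.85, 0.49, 0], [0, 0, 0]],
  [[0.85, 0.49, 0], [0, 0, 0]],
])

```text
time: 57.3
tool_pos: [0.505, -0.018, 0.2891]
tool_rot: [3.141, -0.001, 0.697]
contact_force: [0.2, -0.2, -1.0]
opening: 0.0088
grip_force: 30.0
```

Emit:
send_rows([
  [[0.85, 0.49, 0], [0, 0, 0]],
  [[0.85, 0.49, 0], [0, 0, 0]],
  [[0.85, 0.49, 0], [0, 0, 0]],
  [[0.85, 0.49, 0], [0, 0, 0]],
  [[0, 0, 0], [0, 0.1, 0]],
  [[0, 0, 0], [0, 0.1, 0]],
  [[0, 0, 0], [0, 0.1, 0]],
  [[0, 0, 0], [0, 0.1, 0]],
  [[0, 0, 0], [0, 0.1, 0]],
  [[0, 0, 0], [0, 0.1, 0]],
])

```text
time: 58.55
tool_pos: [0.601, -0.0015, 0.2893]
tool_rot: [3.138, -0.948, 0.699]
contact_force: [0.2, 1.9, -1.1]
opening: 0.009
grip_force: 30.0
```

Emit:
send_rows([
  [[0, 0, 0], [0, 0.1, 0]],
  [[0, 0, 0], [0, 0.1, 0]],
  [[0, 0, 0], [0, 0.1, 0]],
  [[0, 0, 0], [0, 0.1, 0]],
  [[0, 0, 0], [-0.074, 0, 0]],
  [[0, 0, 0], [-0.074, 0, 0]],
  [[0, 0, 0], [-0.074, 0, 0]],
  [[0, 0, 0], [0, 0, 0]],
  [[0, 0, 0], [0, 0, 0]],
  [[0, 0, 0], [0, 0, 0]],
])

```text
time: 59.8
tool_pos: [0.6017, -0.0019, 0.289]
tool_rot: [0.727, -1.569, 2.764]
contact_force: [0.8, 0.5, -0.1]
opening: 0.0091
grip_force: 30.0
```

```bash
python3 to.py .6325 .0243 .2 20 .0038
```

```text
pos [ 0.6017 -0.0019  0.289 ] q [-0.59  0.51  2.34  2.18  1.4  -1.33] open 0.0091 F [ 0.8  0.5 -0.1]
turn [ 0.    -0.001  0.001] shift after turn [-3.562 -0.563  1.667]
```

Emit:
send_rows([
  [[0, -0.28, 0.83], [0, 0, 0]],
  [[0, -0.28, 0.83], [0, 0, 0]],
  [[-0.9, 0, 0], [0, 0, 0]],
  [[-0.9, 0, 0], [0, 0, 0]],
  [[-0.9, 0, 0], [0, 0, 0]],
  [[-0.8, 0, 0], [0, 0, 0]],
  [[0, 0, 0], [0, 0, 0]],
  [[0, 0, 0], [0, 0, 0]],
  [[0, 0, 0], [0, 0, 0]],
  [[0, 0, 0], [0, 0, 0]],
])

```text
time: 61.05
tool_pos: [0.6354, 0.0263, 0.2021]
tool_rot: [0.564, -1.569, 2.926]
contact_force: [-0.6, 0.0, -0.3]
opening: 0.009
grip_force: 30.0
```

```bash
cat > cap.py <<'E'
import sys; from path import *
# bottom cap of the held tube vs wells, same (scene) camera; arg: e
e=float(sys.argv[1]); s=log(); C=cal("scene"); p,d=read_camera("scene"); cv2.imwrite("pics/s_cap.png",p); g=s["tool_pos"]; zb=g[2]-e-.058
px=proj(C,[g[0],g[1],zb])[0]; h=cv2.cvtColor(p,cv2.COLOR_BGR2HSV); m=cv2.inRange(h,(98,110,50),(125,255,255)); k,l,st,ce=cv2.connectedComponentsWithStats(m)
print("expected",px.round(1))
for i in range(1,k):
    if np.linalg.norm(ce[i]-px)<12: print(ce[i].round(1),st[i,4],"scene xy",onz(C,ce[i],zb)[0].round(4),"corrected",(onz(C,ce[i],zb)[0]+[.0018,-.0033,0]).round(4))
E
python3 cap.py .042; python3 to.py .6325 .0243 .1205 20 .0038
```

```text
expected [218.1 191. ]
[219.5 193.3] 6 scene xy [0.6274 0.0322 0.1021] corrected [0.6292 0.0289 0.1021]
[209. 194.] 1 scene xy [0.6514 0.0471 0.1021] corrected [0.6532 0.0438 0.1021]
pos [0.6354 0.0264 0.202 ] q [-0.46  0.78  2.29  2.33  1.52 -1.52] open 0.0086 F [-0.8  0.7 -0.2]
turn [ 0.    -0.001  0.001] shift after turn [-3.26   0.038  0.013]
```

Run:
```python
from h import *
C=cal("scene"); p=cv2.imread("pics/s_cap.png"); s=robot.observe(); g=s["tool_pos"]-.0038*rot(s).apply([0,0,1])
for z in np.arange(g[2]-.015,g[2]-.11,-.01):
    u,v=proj(C,[g[0],g[1],z])[0]; r=p[int(round(v)),int(u)-8:int(u)+9].astype(int); w=r.min(1)
    print(round(z,3),round(u,1),round(v,1),w.tolist())
u,v=proj(C,[g[0],g[1],g[2]-.1])[0]; u=int(u);v=int(v)
for y in range(v-4,v+7): print(y,[tuple(int(c) for c in p[y,x]) for x in range(u-3,u+5)])
```

```text
0.187 216.9 167.8 [43, 44, 45, 44, 41, 45, 84, 120, 126, 124, 130, 140, 148, 155, 169, 181, 176]
0.177 217.2 170.7 [44, 43, 46, 45, 39, 47, 105, 139, 131, 131, 139, 141, 141, 140, 141, 141, 141]
0.167 217.5 173.5 [44, 45, 46, 45, 43, 43, 67, 119, 150, 144, 116, 71, 72, 81, 79, 83, 90]
0.157 217.8 176.3 [42, 44, 41, 44, 43, 41, 56, 112, 148, 147, 121, 67, 40, 42, 44, 43, 43]
0.147 218.1 179.1 [45, 45, 44, 46, 43, 49, 107, 149, 151, 141, 105, 49, 40, 44, 45, 44, 41]
0.137 218.4 181.9 [44, 46, 45, 46, 44, 42, 66, 119, 151, 147, 114, 57, 41, 41, 46, 71, 101]
0.127 218.7 184.6 [45, 44, 45, 44, 44, 40, 51, 110, 149, 149, 122, 70, 57, 86, 109, 111, 110]
0.117 219.0 187.2 [44, 43, 42, 42, 41, 48, 106, 146, 147, 137, 119, 102, 110, 111, 108, 95, 76]
0.107 219.3 189.9 [43, 44, 43, 42, 42, 40, 67, 119, 149, 143, 127, 101, 108, 110, 110, 110, 111]
0.097 219.6 192.4 [43, 45, 44, 43, 42, 55, 65, 86, 110, 106, 77, 88, 111, 110, 109, 109, 109]
187 [(48, 52, 52), (106, 115, 119), (146, 159, 166), (147, 161, 168), (137, 148, 157), (119, 136, 125), (122, 155, 102), (135, 173, 110)]
188 [(43, 46, 49), (
[... 626 characters left out ...]
, 88), (133, 172, 111)]
193 [(100, 127, 86), (129, 148, 94), (130, 109, 72), (127, 80, 62), (125, 75, 58), (116, 83, 57), (119, 135, 89), (134, 172, 112)]
194 [(120, 154, 101), (133, 164, 106), (130, 131, 86), (128, 102, 68), (126, 101, 67), (125, 122, 80), (128, 155, 102), (135, 173, 112)]
195 [(133, 172, 111), (135, 173, 112), (130, 166, 107), (130, 161, 104), (133, 166, 107), (135, 170, 109), (135, 173, 111), (136, 174, 112)]
196 [(136, 175, 113), (132, 171, 110), (122, 157, 103), (109, 139, 93), (115, 148, 96), (127, 164, 106), (134, 172, 110), (135, 173, 111)]
197 [(134, 173, 111), (120, 155, 100), (92, 116, 80), (79, 98, 70), (80, 100, 70), (87, 110, 76), (99, 125, 85), (114, 145, 96)]
```

The tube's axis columns in the scene picture match the prediction to half a pixel, and the small row shift is the known bias of that camera. I'll insert it.

Emit:
send_rows([
  [[-0.5, 0.02, 0], [0, 0, 0]],
  [[-0.5, 0.02, 0], [0, 0, 0]],
  [[-0.3, 0, 0], [0, 0, 0]],
  [[-0.3, 0, 0], [0, 0, 0]],
  [[-0.3, 0, 0], [0, 0, 0]],
  [[-0.3, 0, 0], [0, 0, 0]],
  [[-0.3, 0, 0], [0, 0, 0]],
  [[0, 0, 0], [0, 0, 0]],
  [[0, 0, 0], [0, 0, 0]],
  [[0, 0, 0], [0, 0, 0]],
])

```text
time: 62.35
tool_pos: [0.6358, 0.0254, 0.1391]
tool_rot: [0.395, -1.57, 3.096]
contact_force: [-1.1, 0.0, -1.0]
opening: 0.0089
grip_force: 30.0
```

Emit:
send_rows([
  [[-0.2, 0, 0], [0, 0, 0]],
  [[-0.2, 0, 0], [0, 0, 0]],
  [[-0.15, 0, 0], [0, 0, 0]],
  [[-0.15, 0, 0], [0, 0, 0]],
  [[0, 0, 0], [0, 0, 0]],
  [[0, 0, 0], [0, 0, 0]],
  [[0, 0, 0], [0, 0, 0]],
  [[0, 0, 0], [0, 0, 0]],
  [[0, 0, 0], [0, 0, 0]],
  [[0, 0, 0], [0, 0, 0]],
])

```text
time: 63.6
tool_pos: [0.6358, 0.0254, 0.1213]
tool_rot: [0.163, -1.57, -2.955]
contact_force: [-0.6, 0.4, -0.4]
opening: 0.0092
grip_force: 30.0
```

Now release, back off, check, and return tool-down for tube 1 at (0.433,-0.110), yaw 0.37.

Emit:
send_rows([
  [[0, 0, 0], [0, 0, 0]],
  [[0, 0, 0], [0, 0, 0]],
  [[0, 0, 0], [0, 0, 0]],
  [[0, 0, 0], [0, 0, 0]],
  [[0, 0, -0.5], [0, 0, 0]],
  [[0, 0, -0.7], [0, 0, 0]],
  [[0, 0, -0.7], [0, 0, 0]],
  [[1, 0, -0.2], [0, 0, 0]],
  [[1, 0, 0], [0, 0, 0]],
  [[1, 0, 0], [0, 0, 0]],
], gripper=-0.35)

```text
time: 64.85
tool_pos: [0.5857, 0.0071, 0.1966]
tool_rot: [-1.818, -1.569, -0.976]
contact_force: [-0.3, 0.4, -0.1]
opening: 0.0299
grip_force: 0.0
```

```bash
python3 chk.py; python3 to.py .6 0 .29 40 0
```

```text
[0.5857 0.0071 0.1966] [-0.59  0.81  2.4   2.2   1.61 -1.62]
scene [218.1 183.8] 12 depth pt [0.63  0.028 0.131] on z=.135 [[0.63   0.0302 0.135 ]]
scene [207.1 197.3] 10 depth pt [0.63  0.083 0.132] on z=.135 [[0.6297 0.085  0.135 ]]
lying (array([ 0.4337, -0.109 ,  0.005 ]), np.float64(-2.766), np.float64(0.1187), array([303, 206]))
lying (array([ 0.4857, -0.248 ,  0.005 ]), np.float64(-2.079), np.float64(0.1244), array([346, 212]))
pos [0.5857 0.0073 0.1984] q [-0.59  0.81  2.4   2.2   1.61 -1.63] open 0.0295 F [-0.3 -0.6  1. ]
turn [ 0.223 -0.001  0.002] shift after turn [3.664 0.592 0.248]
```

Emit:
send_rows([
  [[0.92, 0, 0], [0, 0, 0]],
  [[0.92, 0, 0], [0, 0, 0]],
  [[0.92, 0, 0], [0, 0, 0]],
  [[0.92, 0, 0], [0, 0, 0]],
  [[0, 0, 0], [0.074, 0, 0]],
  [[0, 0, 0], [0.074, 0, 0]],
  [[0, 0, 0], [0.075, 0, 0]],
  [[0, 0.59, 0.25], [0, 0, 0]],
  [[0, 0, 0], [0, -0.1, 0]],
  [[0, 0, 0], [0, -0.1, 0]],
], gripper=0)

```text
time: 66.2
tool_pos: [0.6, -0.0007, 0.2856]
tool_rot: [-3.129, -1.251, 0.686]
contact_force: [-0.4, 0.8, -0.3]
opening: 0.0459
grip_force: 0.0
```

Emit:
send_rows([
  [[0, 0, 0], [0, -0.1, 0]],
  [[0, 0, 0], [0, -0.1, 0]],
  [[0, 0, 0], [0, -0.1, 0]],
  [[0, 0, 0], [0, -0.1, 0]],
  [[0, 0, 0], [0, -0.1, 0]],
  [[0, 0, 0], [0, -0.1, 0]],
  [[0, 0, 0], [0, -0.1, 0]],
  [[0, 0, 0], [0, -0.1, 0]],
  [[0, 0, 0], [0, 0, 0.104]],
  [[0, 0, 0], [0, 0, 0.104]],
])

```text
time: 67.45
tool_pos: [0.5999, 0.0001, 0.2855]
tool_rot: [-3.139, 0.006, 0.369]
contact_force: [0.1, -0.7, -0.0]
opening: 0.0457
grip_force: 0.0
```

Emit:
send_rows([
  [[-0.889, 0.24, 0], [0, 0, 0]],
  [[-0.889, 0.24, 0], [0, 0, 0]],
  [[-0.889, 0.24, 0.4], [0, 0, 0]],
  [[-0.889, 0.24, 0.7], [0, 0, 0]],
  [[-0.889, 0.24, 0.9], [0, 0, 0]],
  [[-0.889, 0.24, 0.9], [0, 0, 0]],
  [[-0.889, 0.24, 0.9], [0, 0, 0]],
  [[0, 0, 1], [0, 0, 0]],
  [[0, 0, 1], [0, 0, 0]],
  [[0, 0, 1], [0, 0, 0]],
])

```text
time: 68.7
tool_pos: [0.4694, -0.0957, 0.1159]
tool_rot: [-3.139, 0.004, 0.374]
contact_force: [0.5, -0.5, -0.4]
opening: 0.0459
grip_force: 0.0
```

```bash
python3 - <<'E'
s=open("tub.py").read().split("# white axis")[0]
s=s.replace("for i in range(1,k):","F=[]\nfor i in range(1,k):").replace('    if st[i,4]>20: print','    al,ac=(q[:2]-[cx,cy])@dr,(q[:2]-[cx,cy])@[-dr[1],dr[0]]\n    if st[i,4]>20 and abs(ac)<.02 and abs(abs(al)-.058)<.015: F.append((al,ac))\n    if st[i,4]>20: print')
s+='''
F.sort(); (a1,b1),(a2,b2)=F[0],F[-1]; sl=(b2-b1)/(a2-a1) if len(F)>1 else 0.; mid=(a2-.058) 
g=np.array([cx,cy])+(mid+.04)*dr+(b2-.018*sl)*np.array([-dr[1],dr[0]]); y2=yw+np.arctan(sl)
xt=rot(s).apply([1,0,0]); cur=np.arctan2(xt[1],xt[0])
print("ncaps",len(F),"slope",round(sl,4),"G",g.round(4),"turn z",round(-(y2-cur)/(np.pi/2),4),"shift",(local(s,[*g,.0015])/.025).round(3))
'''
open("tub.py","w").write(s)
E
python3 tub.py .433 -.110 .371
```

```text
[ 0.4694 -0.0957  0.1159] [-3.139  0.004  0.374] open 0.0459
cap [257. 156.] 181 [ 0.4893 -0.0883  0.007 ] along/across expected [ 0.0603 -0.0002]
cap [255. 291.] 64 [ 0.3767 -0.1306  0.007 ] along/across expected [-0.0599  0.0012]
ncaps 2 slope -0.0113 G [ 0.4724 -0.0946] turn z 0.0088 shift [[0.148 0.018 4.574]]
```

Emit:
send_rows([
  [[0.05, 0.02, 0.7], [0, 0, 0.008]],
  [[0, 0, 0.8], [0, 0, 0]],
  [[0, 0, 0.8], [0, 0, 0]],
  [[0, 0, 0.8], [0, 0, 0]],
  [[0, 0, 0.6], [0, 0, 0]],
  [[0, 0, 0.4], [0, 0, 0]],
  [[0, 0, 0.3], [0, 0, 0]],
  [[0, 0, 0.13], [0, 0, 0]],
  [[0, 0, 0], [0, 0, 0]],
  [[0, 0, 0], [0, 0, 0]],
])

```text
time: 70.0
tool_pos: [0.4727, -0.0956, 0.0053]
tool_rot: [3.141, -0.001, 0.36]
contact_force: [-0.4, 0.6, -0.5]
opening: 0.0462
grip_force: 0.0
```

Emit:
send_rows([
  [[-0.05, 0, 0.14], [0, 0, 0]],
  [[0, 0, 0], [0, 0, 0]],
  [[0, 0, 0], [0, 0, 0]],
  [[0, 0, 0], [0, 0, 0]],
  [[0, 0, 0], [0, 0, 0]],
  [[0, 0, 0], [0, 0, 0]],
  [[0, 0, 0], [0, 0, 0]],
  [[0, 0, 0], [0, 0, 0]],
  [[0, 0, 0], [0, 0, 0]],
  [[0, 0, 0], [0, 0, 0]],
], gripper=-1, force=30)

```text
time: 71.25
tool_pos: [0.4713, -0.0959, 0.0014]
tool_rot: [3.142, -0.0, 0.36]
contact_force: [0.7, 0.3, 1.0]
opening: 0.0091
grip_force: 30.0
```

Emit:
send_rows([
  [[0, 0, -0.5], [0, 0, 0]],
  [[0, 0, -0.8], [0, 0, 0]],
  [[0, 0, -1], [0, 0, -0.108]],
  [[0, 0, -1], [0, 0, -0.107]],
  [[0, 0, -1], [0, 0, 0]],
  [[0, 0, -1], [0, 0, 0]],
  [[0, 0, -1], [0, 0, 0]],
  [[0, 0, -1], [0, 0, 0]],
  [[0.9, 0.05, -1], [0, 0, 0]],
  [[0.9, 0.05, -1], [0, 0, 0]],
])

```text
time: 72.5
tool_pos: [0.5073, -0.0686, 0.2357]
tool_rot: [3.141, -0.001, 0.697]
contact_force: [0.9, -0.7, -1.0]
opening: 0.0088
grip_force: 30.0
```

Emit:
send_rows([
  [[0.92, 0.05, -0.5], [0, 0, 0]],
  [[0.92, 0.05, -0.5], [0, 0, 0]],
  [[0.92, 0.05, -0.5], [0, 0, 0]],
  [[0.92, 0.05, -0.3], [0, 0, 0]],
  [[0.92, 0.05, -0.3], [0, 0, 0]],
  [[0, 0, 0], [0, 0.1, 0]],
  [[0, 0, 0], [0, 0.1, 0]],
  [[0, 0, 0], [0, 0.1, 0]],
  [[0, 0, 0], [0, 0.1, 0]],
  [[0, 0, 0], [0, 0.1, 0]],
])

```text
time: 73.75
tool_pos: [0.5991, 0.0, 0.288]
tool_rot: [3.137, -0.791, 0.7]
contact_force: [0.5, 1.2, -1.0]
opening: 0.0091
grip_force: 30.0
```

Emit:
send_rows([
  [[0, 0, 0], [0, 0.1, 0]],
  [[0, 0, 0], [0, 0.1, 0]],
  [[0, 0, 0], [0, 0.1, 0]],
  [[0, 0, 0], [0, 0.1, 0]],
  [[0, 0, 0], [0, 0.1, 0]],
  [[0, 0, 0], [-0.074, 0, 0]],
  [[0, 0, 0], [-0.074, 0, 0]],
  [[0, 0, 0], [-0.074, 0, 0]],
  [[0, 0, 0], [0, 0, 0]],
  [[0, 0, 0], [0, 0, 0]],
])

```text
time: 75.0
tool_pos: [0.5999, -0.0, 0.2874]
tool_rot: [0.674, -1.568, 2.819]
contact_force: [0.2, 0.3, -1.1]
opening: 0.009
grip_force: 30.0
```

```bash
python3 to.py .6309 -.0307 .2 20 .0036
```

```text
pos [ 0.5999 -0.      0.2874] q [-0.59  0.51  2.34  2.18  1.41 -1.34] open 0.009 F [ 0.2  0.3 -1.1]
turn [-0.001 -0.001  0.001] shift after turn [-3.496  1.577  0.889]
```

Emit:
send_rows([
  [[0, 0.79, 0.445], [0, 0, 0]],
  [[0, 0.79, 0.445], [0, 0, 0]],
  [[-0.9, 0, 0], [0, 0, 0]],
  [[-0.9, 0, 0], [0, 0, 0]],
  [[-0.9, 0, 0], [0, 0, 0]],
  [[-0.8, 0, 0], [0, 0, 0]],
  [[0, 0, 0], [0, 0, 0]],
  [[0, 0, 0], [0, 0, 0]],
  [[0, 0, 0], [0, 0, 0]],
  [[0, 0, 0], [0, 0, 0]],
])

```text
time: 76.25
tool_pos: [0.6339, -0.0294, 0.1999]
tool_rot: [0.696, -1.569, 2.795]
contact_force: [0.7, -0.3, -0.3]
opening: 0.009
grip_force: 30.0
```

```bash
python3 cap.py .041; python3 to.py .6309 -.0307 .1195 20 .0036
```

```text
expected [228.8 178.8]
[219.2 183.4] 14 scene xy [ 0.6485 -0.0014  0.1009] corrected [ 0.6503 -0.0047  0.1009]
[230.  180.5] 6 scene xy [ 0.6276 -0.025   0.1009] corrected [ 0.6294 -0.0283  0.1009]
pos [ 0.6339 -0.0294  0.1997] q [-0.6   0.78  2.24  2.19  1.51 -1.48] open 0.0088 F [-0.8  0.1 -0. ]
turn [ 0.    -0.001  0.001] shift after turn [-3.208  0.008  0.013]
```

Same small offset as last time, which went in. I'll lower it.

Emit:
send_rows([
  [[-0.5, 0.02, 0], [0, 0, 0]],
  [[-0.5, 0, 0], [0, 0, 0]],
  [[-0.3, 0, 0], [0, 0, 0]],
  [[-0.3, 0, 0], [0, 0, 0]],
  [[-0.3, 0, 0], [0, 0, 0]],
  [[-0.3, 0, 0], [0, 0, 0]],
  [[-0.3, 0, 0], [0, 0, 0]],
  [[0, 0, 0], [0, 0, 0]],
  [[0, 0, 0], [0, 0, 0]],
  [[0, 0, 0], [0, 0, 0]],
])

```text
time: 77.55
tool_pos: [0.6341, -0.0299, 0.1368]
tool_rot: [0.458, -1.57, 3.032]
contact_force: [0.1, 0.6, 0.1]
opening: 0.0086
grip_force: 30.0
```

Emit:
send_rows([
  [[-0.2, 0, 0], [0, 0, 0]],
  [[-0.2, 0, 0], [0, 0, 0]],
  [[-0.15, 0, 0], [0, 0, 0]],
  [[-0.12, 0, 0], [0, 0, 0]],
  [[0, 0, 0], [0, 0, 0]],
  [[0, 0, 0], [0, 0, 0]],
  [[0, 0, 0], [0, 0, 0]],
  [[0, 0, 0], [0, 0, 0]],
  [[0, 0, 0], [0, 0, 0]],
  [[0, 0, 0], [0, 0, 0]],
])

```text
time: 78.8
tool_pos: [0.6341, -0.0299, 0.1198]
tool_rot: [0.074, -1.57, -2.867]
contact_force: [0.6, 0.2, -1.3]
opening: 0.0091
grip_force: 30.0
```

Emit:
send_rows([
  [[0, 0, 0], [0, 0, 0]],
  [[0, 0, 0], [0, 0, 0]],
  [[0, 0, 0], [0, 0, 0]],
  [[0, 0, 0], [0, 0, 0]],
  [[0, 0, -0.5], [0, 0, 0]],
  [[0, 0, -0.7], [0, 0, 0]],
  [[0, 0, -0.7], [0, 0, 0]],
  [[1, 0, -0.2], [0, 0, 0]],
  [[1, 0, 0], [0, 0, 0]],
  [[1, 0, 0], [0, 0, 0]],
], gripper=-0.35)

```text
time: 80.05
tool_pos: [0.584, -0.0483, 0.1952]
tool_rot: [-1.647, -1.57, -1.147]
contact_force: [0.2, -0.3, -0.3]
opening: 0.0299
grip_force: 0.0
```

```bash
python3 chk.py; python3 to.py .6 -.04 .29 40 0
```

```text
[ 0.584  -0.0483  0.1952] [-0.74  0.8   2.34  2.05  1.57 -1.57]
scene [228.7 171.4] 9 depth pt [ 0.631 -0.027  0.132] on z=.135 [[ 0.6292 -0.0243  0.135 ]]
scene [219.1 183.5] 13 depth pt [0.628 0.026 0.135] on z=.135 [[0.6284 0.0278 0.135 ]]
scene [207.3 196.2] 20 depth pt [0.63  0.081 0.135] on z=.135 [[0.6312 0.0816 0.135 ]]
lying (array([ 0.7083, -0.0814,  0.005 ]), np.float64(1.552), np.float64(0.1256), array([217, 183]))
pos [ 0.5841 -0.048   0.1968] q [-0.74  0.8   2.34  2.05  1.57 -1.57] open 0.0296 F [ 0.3 -0.   0.1]
turn [ 0.223 -0.001  0.002] shift after turn [3.727 0.164 0.693]
```

Emit:
send_rows([
  [[0.93, 0, 0], [0, 0, 0]],
  [[0.93, 0, 0], [0, 0, 0]],
  [[0.93, 0, 0], [0, 0, 0]],
  [[0.93, 0, 0], [0, 0, 0]],
  [[0, 0, 0], [0.074, 0, 0]],
  [[0, 0, 0], [0.074, 0, 0]],
  [[0, 0, 0], [0.075, 0, 0]],
  [[0, 0.16, 0.69], [0, 0, 0]],
  [[0, 0, 0], [0, -0.1, 0]],
  [[0, 0, 0], [0, -0.1, 0]],
], gripper=0)

```text
time: 81.4
tool_pos: [0.5998, -0.0405, 0.2853]
tool_rot: [-3.13, -1.251, 0.687]
contact_force: [0.6, 0.4, 0.2]
opening: 0.0461
grip_force: 0.0
```

Emit:
send_rows([
  [[0, 0, 0], [0, -0.1, 0]],
  [[0, 0, 0], [0, -0.1, 0]],
  [[0, 0, 0], [0, -0.1, 0]],
  [[0, 0, 0], [0, -0.1, 0]],
  [[0, 0, 0], [0, -0.1, 0]],
  [[0, 0, 0], [0, -0.1, 0]],
  [[0, 0, 0], [0, -0.1, 0]],
  [[0, 0, 0], [0, -0.1, 0]],
  [[0, 0, 0], [0, 0, -0.112]],
  [[0, 0, 0], [0, 0, -0.112]],
])

```text
time: 82.65
tool_pos: [0.5999, -0.0399, 0.2852]
tool_rot: [-3.137, 0.002, 1.059]
contact_force: [0.6, 0.2, -0.2]
opening: 0.0459
grip_force: 0.0
```

Emit:
send_rows([
  [[-0.99, 0, 0], [0, 0, -0.013]],
  [[-0.99, 0, 0], [0, 0, 0]],
  [[-0.99, 0, 0], [0, 0, 0]],
  [[-0.99, 0, 0.3], [0, 0, 0]],
  [[-0.99, 0, 0.4], [0, 0, 0]],
  [[-0.99, 0, 0.5], [0, 0, 0]],
  [[-0.99, 0, 0.5], [0, 0, 0]],
  [[-0.99, 0, 0.5], [0, 0, 0]],
  [[0, 0, 0], [0, 0, 0]],
  [[0, 0, 0], [0, 0, 0]],
])

```text
time: 83.9
tool_pos: [0.5051, -0.2132, 0.2321]
tool_rot: [-3.14, -0.0, 1.071]
contact_force: [0.0, -1.0, 0.3]
opening: 0.0463
grip_force: 0.0
```

```bash
python3 tub.py .485 -.2478 1.07
```

```text
[ 0.5051 -0.2132  0.2321] [-3.14  -0.     1.071] open 0.0463
cap [404.  76.] 82 [ 0.685  -0.2121  0.007 ] along/across expected [ 0.1274 -0.1583]Traceback (most recent call last):
  File "tub.py", line 14, in <module>
    F.sort(); (a1,b1),(a2,b2)=F[0],F[-1]; sl=(b2-b1)/(a2-a1) if len(F)>1 else 0.; mid=(a2-.058)
                              ~^^^
IndexError: list index out of range
```

```bash
python3 chk.py
python3 - <<'E'
from h import *
for n in("scene","top"):
    C=cal(n); p=cv2.imread(f"pics/{n[0]}_last.png"); h=cv2.cvtColor(p,cv2.COLOR_BGR2HSV); m=cv2.inRange(h,(98,100,50),(125,255,255)); k,l,st,ce=cv2.connectedComponentsWithStats(m)
    for i in range(1,k):
        q=onz(C,ce[i],.007)[0]
        if st[i,4]>1 and .3<q[0]<.8 and -.4<q[1]<.3: print(n,ce[i].round(1),st[i,4],q.round(3))
E
```

```text
[ 0.5054 -0.213   0.2325] [-0.54  0.38  1.45  0.    1.31 -0.04]
scene [219.1 183.5] 13 depth pt [0.628 0.028 0.135] on z=.135 [[0.6284 0.0278 0.135 ]]
scene [207.1 197.3] 10 depth pt [0.629 0.082 0.133] on z=.135 [[0.6297 0.085  0.135 ]]
lying (array([ 0.4841, -0.2474,  0.005 ]), np.float64(1.075), np.float64(0.1222), array([304, 173]))
lying (array([ 0.6953, -0.1469,  0.005 ]), np.float64(1.404), np.float64(0.1309), array([231, 172]))
scene [210.5 156.9] 16 [ 0.797 -0.178  0.007]
scene [244.6 161.4] 18 [ 0.683 -0.208  0.007]
scene [319.7 165.7] 12 [ 0.454 -0.299  0.007]
scene [228.4 170.9] 10 [ 0.708 -0.144  0.007]
scene [289.9 180.5] 19 [ 0.513 -0.192  0.007]
scene [217.5 180.5] 4 [ 0.716 -0.09   0.007]
scene [218.9 183.6] 17 [ 0.705 -0.08   0.007]
scene [207.1 197.1] 12 [ 0.707 -0.014  0.007]
top [334.4 147.6] 34 [ 0.685 -0.214  0.007]
top [329.4 203.1] 32 [ 0.514 -0.196  0.007]
top [365.  222.3] 23 [ 0.456 -0.302  0.007]
```

View pics/wt.png

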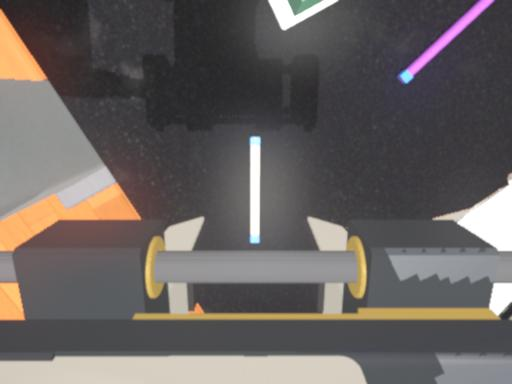

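The tube is in plain view along column 255, with its caps at (255,140) and (255,239). They are washed out by the lamp, so my colour mask missed them. The furnace is at the right edge and the purple tube at top right.

```bash
sed -i 's/(98,110,50),(125,255,255)); k,l/(88,90,50),(125,255,255)); k,l/' tub.py; python3 tub.py .485 -.2478 1.07
```

```text
[ 0.5056 -0.2128  0.2329] [ 3.141 -0.     1.073] open 0.0457
cap [403.  77.] 164 [ 0.6848 -0.2124  0.007 ] along/across expected [ 0.127  -0.1583]
cap [254. 139.] 26 [ 0.5135 -0.1941  0.007 ] along/across expected [0.0608 0.0008]
cap [253. 241.] 31 [ 0.4544 -0.3013  0.007 ] along/across expected [-0.0616  0.0012]
ncaps 2 slope -0.0032 G [ 0.5048 -0.2098] turn z 0.0037 shift [[ 0.086 -0.088  9.256]]
```

Emit:
send_rows([
  [[-0.04, -0.09, 0.9], [0, 0, 0.002]],
  [[0, 0, 1], [0, 0, 0]],
  [[0, 0, 1], [0, 0, 0]],
  [[0, 0, 1], [0, 0, 0]],
  [[0, 0, 1], [0, 0, 0]],
  [[0, 0, 1], [0, 0, 0]],
  [[0, 0, 1], [0, 0, 0]],
  [[0, 0, 0.8], [0, 0, 0]],
  [[0, 0, 0.6], [0, 0, 0]],
  [[0, 0, 0], [0, 0, 0]],
])

```text
time: 85.35
tool_pos: [0.5025, -0.2126, 0.0244]
tool_rot: [-3.14, -0.0, 1.069]
contact_force: [-0.1, -0.9, 0.9]
opening: 0.0457
grip_force: 0.0
```

```bash
python3 tub.py .485 -.2478 1.07
```

```text
[ 0.5025 -0.2126  0.0244] [-3.14  -0.     1.069] open 0.0457
cap [258. 191.] 399 [ 0.5128 -0.1959  0.007 ] along/across expected [0.0589 0.0005]
ncaps 1 slope 0.0 G [ 0.5042 -0.2116] turn z -0.0008 shift [[0.067 0.043 0.916]]
```

Emit:
send_rows([
  [[0, 0.03, 0.4], [0, 0, 0]],
  [[0, 0, 0.3], [0, 0, 0]],
  [[0, 0, 0.2], [0, 0, 0]],
  [[0, 0, 0], [0, 0, 0]],
  [[0, 0, 0], [0, 0, 0]],
  [[0, 0, 0], [0, 0, 0]],
  [[0, 0, 0], [0, 0, 0]],
  [[0, 0, 0], [0, 0, 0]],
  [[0, 0, 0], [0, 0, 0]],
  [[0, 0, 0], [0, 0, 0]],
])

```text
time: 86.65
tool_pos: [0.5035, -0.2135, 0.0027]
tool_rot: [3.141, -0.0, 1.068]
contact_force: [-0.6, 0.4, 0.4]
opening: 0.0458
grip_force: 0.0
```

Emit:
send_rows([
  [[0, 0, 0], [0, 0, 0]],
  [[0, 0, 0], [0, 0, 0]],
  [[0, 0, 0], [0, 0, 0]],
  [[0, 0, 0], [0, 0, 0]],
  [[0, 0, 0], [0, 0, 0]],
  [[0, 0, 0], [0, 0, 0]],
  [[0, 0, 0], [0, 0, 0]],
  [[0, 0, 0], [0, 0, 0]],
  [[0, 0, 0], [0, 0, 0]],
  [[0, 0, 0], [0, 0, 0]],
], gripper=-1, force=30)

```text
time: 87.9
tool_pos: [0.5035, -0.2135, 0.0027]
tool_rot: [3.141, -0.0, 1.068]
contact_force: [1.1, -0.0, 0.5]
opening: 0.0088
grip_force: 30.0
```

Emit:
send_rows([
  [[0, 0, -0.5], [0, 0, 0]],
  [[0, 0, -0.8], [0, 0, 0]],
  [[0, 0, -1], [0, 0, 0]],
  [[0, 0, -1], [0, 0, 0]],
  [[0, 0, -1], [0, 0, 0]],
  [[0, 0, -1], [0, 0, 0]],
  [[0, 0, -1], [0, 0, 0]],
  [[0, 0, -1], [0, 0, 0]],
  [[0, 0, -0.8], [0, 0, 0.0785]],
  [[0, 0, -0.8], [0, 0, 0.0785]],
])

```text
time: 89.15
tool_pos: [0.5032, -0.2134, 0.2268]
tool_rot: [3.141, -0.001, 0.818]
contact_force: [0.1, 0.4, 0.3]
opening: 0.0089
grip_force: 30.0
```

Emit:
send_rows([
  [[0, 0, 0], [0, 0, 0.0785]],
  [[0.93, -0.354, -0.3], [0, 0, 0]],
  [[0.93, -0.354, -0.3], [0, 0, 0]],
  [[0.93, -0.354, -0.3], [0, 0, 0]],
  [[0.93, -0.354, -0.3], [0, 0, 0]],
  [[0.93, -0.354, -0.3], [0, 0, 0]],
  [[0.93, -0.354, -0.3], [0, 0, 0]],
  [[0.93, -0.354, -0.3], [0, 0, 0]],
  [[0.93, -0.354, -0.3], [0, 0, 0]],
  [[0, 0, 0], [0, 0, 0]],
])

```text
time: 90.4
tool_pos: [0.6007, -0.0384, 0.2864]
tool_rot: [3.14, -0.002, 0.701]
contact_force: [-0.3, -1.0, -0.1]
opening: 0.009
grip_force: 30.0
```

Emit:
send_rows([
  [[0, 0, 0], [0, 0.1, 0]],
  [[0, 0, 0], [0, 0.1, 0]],
  [[0, 0, 0], [0, 0.1, 0]],
  [[0, 0, 0], [0, 0.1, 0]],
  [[0, 0, 0], [0, 0.1, 0]],
  [[0, 0, 0], [0, 0.1, 0]],
  [[0, 0, 0], [0, 0.1, 0]],
  [[0, 0, 0], [0, 0.1, 0]],
  [[0, 0, 0], [0, 0.1, 0]],
  [[0, 0, 0], [0, 0.1, 0]],
])

```text
time: 91.65
tool_pos: [0.5998, -0.0412, 0.286]
tool_rot: [0.492, -1.565, -2.938]
contact_force: [0.3, 0.1, -0.7]
opening: 0.0088
grip_force: 30.0
```

Emit:
send_rows([
  [[0, 0, 0], [-0.074, 0, 0]],
  [[0, 0, 0], [-0.074, 0, 0]],
  [[0, 0, 0], [-0.074, 0, 0]],
  [[0, 0, 0], [0, 0, 0]],
  [[0, 0, 0], [0, 0, 0]],
  [[0, 0, 0], [0, 0, 0]],
  [[0, 0, 0], [0, 0, 0]],
  [[0, 0, 0], [0, 0, 0]],
  [[0, 0, 0], [0, 0, 0]],
  [[0, 0, 0], [0, 0, 0]],
])

```text
time: 92.9
tool_pos: [0.6003, -0.0397, 0.2852]
tool_rot: [-0.133, -1.57, -2.659]
contact_force: [0.1, -0.5, -0.7]
opening: 0.0089
grip_force: 30.0
```

```bash
python3 to.py .6295 -.0857 .2 20 .0023
```

```text
pos [ 0.6003 -0.0397  0.2852] q [-0.69  0.53  2.3   2.08  1.41 -1.3 ] open 0.0089 F [ 0.1 -0.5 -0.7]
turn [-0. -0. -0.] shift after turn [-3.408  2.126  0.559]
```

Emit:
send_rows([
  [[0, 0.71, 0.186], [0, 0, 0]],
  [[0, 0.71, 0.186], [0, 0, 0]],
  [[0, 0.706, 0.186], [0, 0, 0]],
  [[-0.9, 0, 0], [0, 0, 0]],
  [[-0.9, 0, 0], [0, 0, 0]],
  [[-0.9, 0, 0], [0, 0, 0]],
  [[-0.7, 0, 0], [0, 0, 0]],
  [[0, 0, 0], [0, 0, 0]],
  [[0, 0, 0], [0, 0, 0]],
  [[0, 0, 0], [0, 0, 0]],
])

```text
time: 94.15
tool_pos: [0.6317, -0.0849, 0.2012]
tool_rot: [0.75, -1.569, 2.741]
contact_force: [-0.4, 0.6, -0.6]
opening: 0.0092
grip_force: 30.0
```

```bash
python3 cap.py .0394; python3 to.py .6295 -.0857 .118 20 .0023
```

```text
expected [239.  166.5]
[244.6 161.3] 14 scene xy [ 0.6282 -0.1121  0.1038] corrected [ 0.63   -0.1154  0.1038]
[239.7 168.4] 7 scene xy [ 0.6259 -0.0784  0.1038] corrected [ 0.6277 -0.0817  0.1038]
[228.8 171.4] 11 scene xy [ 0.6477 -0.0536  0.1038] corrected [ 0.6495 -0.0569  0.1038]
pos [ 0.6317 -0.0849  0.2011] q [-0.73  0.78  2.18  2.06  1.49 -1.42] open 0.0094 F [-0.5 -0.2 -0.7]
turn [-0.    -0.001  0.001] shift after turn [-3.325e+00  1.000e-03 -3.000e-03]
```

Emit:
send_rows([
  [[-0.5, 0, 0], [0, 0, 0]],
  [[-0.5, 0, 0], [0, 0, 0]],
  [[-0.3, 0, 0], [0, 0, 0]],
  [[-0.3, 0, 0], [0, 0, 0]],
  [[-0.3, 0, 0], [0, 0, 0]],
  [[-0.3, 0, 0], [0, 0, 0]],
  [[-0.3, 0, 0], [0, 0, 0]],
  [[0, 0, 0], [0, 0, 0]],
  [[0, 0, 0], [0, 0, 0]],
  [[0, 0, 0], [0, 0, 0]],
])

```text
time: 95.45
tool_pos: [0.6317, -0.0849, 0.138]
tool_rot: [0.461, -1.57, 3.03]
contact_force: [-0.1, 0.2, -0.2]
opening: 0.0086
grip_force: 30.0
```

Emit:
send_rows([
  [[-0.2, 0, 0], [0, 0, 0]],
  [[-0.2, 0, 0], [0, 0, 0]],
  [[-0.2, 0, 0], [0, 0, 0]],
  [[-0.17, 0, 0], [0, 0, 0]],
  [[0, 0, 0], [0, 0, 0]],
  [[0, 0, 0], [0, 0, 0]],
  [[0, 0, 0], [0, 0, 0]],
  [[0, 0, 0], [0, 0, 0]],
  [[0, 0, 0], [0, 0, 0]],
  [[0, 0, 0], [0, 0, 0]],
])

```text
time: 96.7
tool_pos: [0.6317, -0.0849, 0.1185]
tool_rot: [0.129, -1.57, -2.921]
contact_force: [0.6, -0.5, -0.2]
opening: 0.0089
grip_force: 30.0
```

Emit:
send_rows([
  [[0, 0, 0], [0, 0, 0]],
  [[0, 0, 0], [0, 0, 0]],
  [[0, 0, 0], [0, 0, 0]],
  [[0, 0, 0], [0, 0, 0]],
  [[0, 0, -0.5], [0, 0, 0]],
  [[0, 0, -0.7], [0, 0, 0]],
  [[0, 0, -0.7], [0, 0, 0]],
  [[1, 0, -0.2], [0, 0, 0]],
  [[1, 0, 0], [0, 0, 0]],
  [[1, 0, 0], [0, 0, 0]],
], gripper=-0.35)

```text
time: 97.95
tool_pos: [0.5816, -0.1033, 0.194]
tool_rot: [-1.456, -1.57, -1.336]
contact_force: [0.7, -0.1, 1.0]
opening: 0.0296
grip_force: 0.0
```

Emit:
send_rows([
  [[1, 0, 0], [0, 0, 0]],
  [[1, 0, 0], [0, 0, 0]],
  [[1, 0, 0], [0, 0, 0]],
  [[1, 0, 0], [0, 0, 0]],
  [[0, 0, 0], [0, 0, 0]],
  [[0, 0, 0], [0, 0, 0]],
  [[0, 0, 0], [0, 0, 0]],
  [[0, 0, 0], [0, 0, 0]],
  [[0, 0, 0], [0, 0, 0]],
  [[0, 0, 0], [0, 0, 0]],
])

```text
time: 99.2
tool_pos: [0.5823, -0.1028, 0.2932]
tool_rot: [-1.059, -1.57, -1.733]
contact_force: [-0.2, 0.1, 0.8]
opening: 0.03
grip_force: 0.0
```

```bash
python3 chk.py
python3 - <<'E'
from h import *
C=cal("scene"); d=read_camera("scene")[1]; P=cloud(C,d)
for nm,z in(("spatula end",(.15,.215)),): 
    m=(P[...,2]>z[0])&(P[...,2]<z[1])&(abs(P[...,0]-.58)<.05)&(abs(P[...,1]-.22)<.07); k,l,st,ce=cv2.connectedComponentsWithStats(m.astype(np.uint8))
    for i in range(1,k):
        if st[i,4]>5: print(nm,st[i,4],np.median(P[l==i],0).round(3),P[l==i][:,2].max().round(3))
T=cal("top"); P=cloud(T,read_camera("top")[1])
for nm,u,v in(("jar",198,142),("bottle",177,252),("bottle2",255,82)): print(nm,P[v,u].round(3))
E
```

```text
[ 0.5823 -0.1028  0.2932] [-0.86  0.52  2.25  1.91  1.44 -1.22]
scene [239.  160.5] 6 depth pt [ 0.627 -0.079  0.132] on z=.135 [[ 0.626  -0.0767  0.135 ]]
scene [228.8 171.4] 11 depth pt [ 0.63  -0.026  0.133] on z=.135 [[ 0.629  -0.0247  0.135 ]]
scene [219.1 183.5] 13 depth pt [0.627 0.027 0.134] on z=.135 [[0.6284 0.0278 0.135 ]]
scene [207.5 196.6] 13 depth pt [0.63  0.081 0.134] on z=.135 [[0.6302 0.0825 0.135 ]]
lying (array([ 0.7047, -0.1444,  0.005 ]), np.float64(1.547), np.float64(0.124), array([229, 171]))
lying (array([ 0.7075, -0.0811,  0.005 ]), np.float64(1.56), np.float64(0.1272), array([218, 183]))
spatula end 65 [0.578 0.184 0.17 ] 0.188
spatula end 66 [0.568 0.249 0.174] 0.192
jar [0.688 0.198 0.071]
bottle [0.367 0.255 0.059]
bottle2 [0.878 0.03  0.053]
```

All four tubes stand upright with their caps at about 0.133 m over the four wells; the "lying" lines are just pairs of those caps read as one tube. Both spatulas are in the cup, the jar and bottles have not moved, and the robot is clear.

```bash
python3 -c "
from cell import robot
print(robot.hand_in())"
```

```text
the job is handed in; nothing more can be done
None
```

I handed the job in with both spatulas blade down in the tool cup and all four white tubes upright in the stand's wells; the jar and brown bottle were not moved, and the hand-in gave no verdict.

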